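# Unload a bushed hub from the rack press and load a fresh blank in its die

### The job

The hub in the press has its bush in: lift it out of the die and set it down gently on the wooden board midway between the two finished hubs, in line with them, bush up and touching neither. Then take the loose bare blank that matches the die's cavity and lay it gently, fully home and flat, in the die under the ram. Do not disturb the other hubs and blanks.

Things in the scene. Friction and masses are not known exactly. Their poses are not given: they have to be found in the camera images.
- press: Green hand rack press fixed to the bench; none of its parts needs moving. Origin: bench surface under the ram axis; z up, x roughly away from the robot. Its column is at the back (+y), near face 115 mm from the ram axis; the front (-y) and both sides are open. Base x +-75, y -75 to +205, 50 mm high. Lever on the +x side, over 300 mm up
- ram_tip (a point): Centre of the underside of the ram's pressing tool, 255 mm above the bench on the ram axis, 44 mm across at most; axes as the press. Above it the press head: x +-37 mm, y from -46 mm to the column, underside 305 mm above the bench. This is too low for an upright gripper over the die: come in through the open front (-y) with the tool leaning back to -y, tilted about the press's x axis
- cavity (a point): Centre of the floor of the die's round cavity, on the ram axis, 80 mm above the bench; axes as the press. The cavity is 67 mm across, 6 mm deep, with a 45 degree lead-in 2 mm wide at its mouth
- die_top (a point): Point on the top face of the lower die, 45 mm to -y (front) of the ram axis, 86 mm above the bench; axes as the press. The die is a steel block x +-55, y +-65 mm. At +x and -x the cavity opens into finger pockets 44 mm wide (y +-22 mm), from 24 mm off the ram axis out to the block's edge, their floor 72 mm above the bench, so fingers that close along x can reach below a disc's rim
- hub_in_press: Finished hub lying in the die cavity at the start: plain aluminium disc 64 mm across and 12 mm thick with a brass bush pressed upright into its middle: the bush is 36 mm across outside and stands 20 mm above the disc (32 mm overall height, 0.22 kg). Origin: centre of the disc's underside; z along the bush
- board: Wooden board lying fixed on the bench, 110 (x) by 300 (y) by 18 mm high. Origin: centre of its underside; y along its length. The two finished hubs stand on it near its long centre line
- hub_a: Finished hub standing on the board towards its +y end, about 85 mm from the middle: plain aluminium disc 64 mm across and 12 mm thick with a brass bush pressed upright into its middle: the bush is 36 mm across outside and stands 20 mm above the disc (32 mm overall height, 0.22 kg). Origin: centre of the disc's underside; z along the bush
- hub_b: Finished hub standing on the board towards its -y end, about 85 mm from the middle: same as hub_a
- blank: Bare round blank lying flat on the bench, the one that fits the die: aluminium disc 64 mm across, 12 mm thick, with a plain 36 mm bore, 0.09 kg. Origin: centre of its underside; z up
- blank_small: Bare round blank lying flat on the bench, too small for the die: aluminium disc 50 mm across, 12 mm thick, with a plain 36 mm bore. Origin: centre of its underside
- blank_square: Bare square blank lying flat on the bench, wrong for the die: aluminium plate 58 by 58 mm, 12 mm thick, with a plain 36 mm bore. Origin: centre of its underside
There are look-alikes about, which are no part of the job. Leave any black or pink look-alike of the blank alone. Leave any red look-alike of the hub_in_press alone.

How it is judged:
On the way, in this order (a step that is already met when the one before it is completed fails the run):
1. the hub from the press stands on the board midway between the two finished hubs, released (horizontal distance between hub_in_press and hub_a between 0.068 and 0.102 m and horizontal distance between hub_in_press and hub_b between 0.068 and 0.102 m and x of hub_in_press in the frame of board between -0.028 and 0.028 m and height (world z) of hub_in_press between 0.015 and 0.021 m and angle between hub_in_press's own z axis and vertical below 0.06 rad and linear speed of hub_in_press below 0.02 m/s and contact force between the fingers and hub_in_press below 0.1 N), for 0.2 s.
2. the round blank lies home in the die cavity, released (horizontal distance between blank and cavity below 0.004 m and z of blank in the frame of cavity between -0.002 and 0.002 m and angle between blank's own z axis and vertical below 0.04 rad and linear speed of blank below 0.02 m/s and contact force between the fingers and blank below 0.1 N), for 0.2 s.
At the end, for the whole second after the job is handed in: The hub taken from the press stands bush up, at rest, on the board: its centre 68 to 102 mm from the centres of both finished hubs and within 28 mm of the board's long centre line; the 64 mm round blank lies flat on the cavity floor (within 2 mm in height, 4 mm of its centre), at rest and released (all of step 1 and all of step 2); the robot touches nothing.
It fails at once if one of the two finished hubs or the two other blanks is disturbed (shifted more than 12 mm) (distance of any of hub_a, hub_b, blank_small, blank_square from where it was at the start of the episode above 0.012 m).
It fails at once if the hub is dropped: it falls out of the fingers faster than 0.4 m/s, that is from more than about 8 mm (linear speed of hub_in_press above 0.4 m/s and contact force between the fingers and hub_in_press below 0.1 N).
It fails at once if the blank is dropped: it falls out of the fingers faster than 0.4 m/s, that is from more than about 8 mm (linear speed of blank above 0.4 m/s and contact force between the fingers and blank below 0.1 N).
It fails at once if the blank is forced against the press (over 60 N) (contact force between blank and press above 60 N).
It fails at once if the hub is forced against the board (over 60 N) (contact force between hub_in_press and board above 60 N).
It also fails if it takes over 54 s, if anything falls off the work surface, if the arm or the gripper's body presses on something with over 40 N, if the wrist force passes 120 N, or if a joint passes its speed limit or range.

### The arm

A 7-joint arm with a two-finger parallel gripper is mounted at the origin on the work surface. World frame = base frame: x ahead of the robot, y to its left, z up, the work surface at z = 0. Lengths are in m, angles in rad, forces in N, time in s.
With the tool pointing down it reaches from about 0.425 to 0.925 m from the base axis. Payload 6.8 kg.
Tool frame: the origin (TCP) lies on the centre line of the jaws, within the pads' length; the fingertips stand 14 mm ahead of it and the grasp point (between the pads) lies 5 mm behind it; x points along the fingers, z is the direction in which the jaws open and shut, and the axes are right-handed (so a half turn about x gives the same grasp; the last joint's range is limited). The gripper opens to 85 mm and grips with 20 to 120 N. Pads are 22 mm wide; open, the fingers measure 114 mm over their backs; the gripper's body (76 mm by 85 mm) begins 54 mm behind the grasp point. The pads swing forward as they close: fully open they stand 13 mm farther back than shut.
Start: joints at [1.133, 0.477, 0.022, 1.555, -0.011, 1.109, -0.083], TCP at [0.219, -0.639, 0.245] pointing down, gripper open.
Joint ranges: [-2.96, 2.96], [-0.34, 2.1], [-1.41, 1.46], [0.24, 2.44], [-1.37, 4.51], [0.17, 1.92], [-2.96, 2.96]. Speed limits (rad/s): [2.39, 2.39, 3.14, 3.14, 3.14, 3.14, 3.14].

### API

Orientations are given as a rotation vector (axis times angle).
In Python, from bench import r gives the robot as it stands.
- The arm moves only by the shell command python3 -m inch 'ROWS' [FORCE]. ROWS is JSON, a list that holds one entry, the list of rows, each a list of 7 numbers: the closure in counts, from 0 (fully open) to 255 (shut), then the shift along the world's x, y, z in cm, then the turn, a rotation vector about the world's x, y, z in degrees. In form: [[[gripper, tx, ty, tz, rx, ry, rz], ...]]. A call has 1 to 12 rows; each row shifts and turns the commanded pose from where the row before left it; what a row does not reach is not made up. A row lasts 1/12 s, in which the tool goes at most 41.7 mm and 7.16 degrees, less where a joint would pass 70% of its speed; a pose out of reach is approached as far as the arm can. A call with a gripper value outside its range is refused whole. The fingers move at their own pace and stop on an object; FORCE is the grip in N (left out, the last holds). Time passes only in rows, so rows that do not move let the fingers close. It gives the time, the measured TCP pose, the force and the opening at its end, in the units of the state.
- r.get_obs(): the state, without advancing time (a new reading comes with each control period).
- r.grab_frame(name): name is "side" or "top" or "wrist"; returns a dict with "frame" (480x640x3 uint8, blue, green, red), "mtx" (3x3 intrinsics, pixels), "dist" ([k1, k2, p1, p2, k3] as OpenCV has them; the pictures are not rectified), "extrinsics" (4x4, takes a point from camera to world coordinates). Camera axes: x right, y up, looking along -z (the intrinsics and any distortion apply to the point x, -y, -z); pixel columns grow to the right and rows downward; lengths in m; the calibration is good to about 2 mm. A picture is of the moment at which its call begins. There is no depth.
- r.hand_in(): hands the job in, once; it reports no verdict.
Trained networks look in a picture, given as the dict that the camera call returned (one of the last four; its "shot" number tells which), for a name from the list of things; names that differ only in an ending like _2 or _b are one class to them, and where a whole thing is asked for, a point or a joint stands for the part that bears it (a point fixed in the world has none). Each returns a list of dicts, best first, with "score" (0 to 1); they miss things now and then, are a little off and sometimes report something else, mostly with a low value. They report only what shows in the picture. A call takes as long as a camera call. They do not tell look-alikes from the thing itself.
- r.look_for(picture, target): "location" ([column, row] in pixels, amid what is visible of it).
- r.pinpoint(picture, target): "location" ([column, row] in pixels: a listed point, or the origin of a listed thing).
The state is a dict: "clock": time; "joints": joint angles; "qvel": joint speeds; "tau": joint torques, N m; "tcp_pos": TCP position; "orientation": TCP orientation; "contact_force": force on the tool from outside, world axes, zero at the start; "moment": the same for the moment, N m; "grip_width": finger opening in m.
Only numpy, scipy, OpenCV 4.12 (cv2) and the standard library are available. Lean on these libraries where they do the work, as an engineer would, in place of code of your own. Each camera call takes 0.05 s, during which the arm holds its last target.

## Working session

There is one attempt and no reset: what is moved stays moved. The work goes in short steps, Python scripts to look and compute and a shell command to move; the robot and the scene stay as the last step left them, time stands still between calls to the robot, and variables do not carry over. Pictures are saved under pics/ and viewed, and the job is handed in when it is done.

I'll start by looking at the state and pictures.

```bash
ls && mkdir -p pics
cat > h.py <<'E'
import numpy as np, cv2, json
from scipy.spatial.transform import Rotation as R
from bench import r
def grab(name, png=None):
    p=r.grab_frame(name)
    if png: cv2.imwrite('pics/'+png, p['frame'])
    return p
def ray(p,uv):
    K=np.array(p['mtx']);d=np.array(p['dist'],float)
    n=cv2.undistortPoints(np.array([[uv]],float),K,d)[0,0]
    T=np.array(p['extrinsics'])
    v=T[:3,:3]@np.array([n[0],-n[1],-1.0])
    return T[:3,3], v/np.linalg.norm(v)
def at_z(p,uv,z):
    o,v=ray(p,uv); return o+v*(z-o[2])/v[2]
def proj(p,X):
    K=np.array(p['mtx']);d=np.array(p['dist'],float);T=np.array(p['extrinsics'])
    X=np.atleast_2d(X).astype(float)
    c=(X-T[:3,3])@T[:3,:3]
    c=c*np.array([1,-1,-1])
    return cv2.projectPoints(c,np.zeros(3),np.zeros(3),K,d)[0][:,0]
def tri(rays):
    A=np.zeros((3,3));b=np.zeros(3)
    for o,v in rays:
        M=np.eye(3)-np.outer(v,v);A+=M;b+=M@o
    return np.linalg.solve(A,b)
E
python3 - <<'E'
from h import *
np.set_printoptions(precision=4,suppress=True)
o=r.get_obs()
for k,v in o.items(): print(k,np.round(v,4))
for c in ['side','top','wrist']:
    p=grab(c,c+'0.png')
    print(c,np.array(p['extrinsics']).round(3).tolist(),np.array(p['mtx']).round(1).tolist(),p['dist'])
    for n in ['press','ram_tip','cavity','die_top','hub_in_press','board','hub_a','blank','blank_small','blank_square']:
        try:
            q=r.pinpoint(p,n); 
            print(n,[(np.round(a['location'],1).tolist(),round(a['score'],2)) for a in q][:5])
        except Exception as e: print(n,e)
print(r.get_obs()['clock'])
E
```

```text
pics
clock 0.0
joints [ 1.1329  0.4778  0.0223  1.5564 -0.0115  1.1093 -0.0831]
qvel [-0.0013  0.     -0.0003  0.0008 -0.0025 -0.0003  0.0001]
tau [ -0.0009 -59.6452   1.6073 -28.1193   0.0123   0.0093   0.    ]
tcp_pos [ 0.2184 -0.6381  0.2443]
orientation [ 0.9639  1.349  -0.9623]
contact_force [ 0.5684 -1.0625 -0.562 ]
moment [ 0.0705  0.0582 -0.0154]
grip_width 0.0853
side [[-0.219, -0.819, 0.531, 1.092], [0.976, -0.177, 0.129, -0.021], [-0.012, 0.546, 0.838, 1.027], [0.0, 0.0, 0.0, 1.0]] [[546.3, 0.0, 318.9], [0.0, 546.3, 241.2], [0.0, 0.0, 1.0]] [-0.0846  0.      0.      0.      0.    ]
press [([445.8, 328.4], 0.94)]
ram_tip [([475.0, 267.5], 0.85)]
cavity [([455.2, 313.1], 0.81)]
die_top [([435.1, 314.9], 0.94)]
hub_in_press [([465.7, 416.0], 0.88), ([453.6, 312.9], 0.77)]
board [([313.3, 233.3], 0.88)]
hub_a [([325.4, 253.2], 0.81), ([445.4, 326.6], 0.71), ([300.8, 199.0], 0.64)]
blank [([223.0, 277.4], 0.97), ([187.9, 244.8], 0.82), ([164.8, 306.5], 0.7)]
blank_small [([268.3, 316.2], 0.56), ([313.4, 229.0], 0.29)]
blank_square [([343.6, 325.5], 0.68)]
top [[-0.008, 0.979, -
[... 349 characters left out ...]
21.2, 242.1], 0.35)]
die_top [([235.8, 236.6], 0.81)]
hub_in_press [([218.7, 240.7], 0.83), ([201.0, 178.3], 0.83)]
board [([363.7, 323.6], 0.86)]
hub_a [([383.9, 361.0], 0.87), ([344.1, 295.3], 0.86)]
blank [([431.2, 257.6], 0.91), ([479.7, 285.8], 0.79), ([472.4, 217.6], 0.56)]
blank_small [([379.7, 229.7], 0.73)]
blank_square [([312.8, 231.9], 0.62)]
wrist [[0.325, 0.898, 0.298, 0.296], [-0.946, 0.309, 0.101, -0.612], [-0.001, -0.315, 0.949, 0.375], [0.0, 0.0, 0.0, 1.0]] [[368.8, 0.0, 319.5], [0.0, 368.8, 239.4], [0.0, 0.0, 1.0]] [-0.0735  0.      0.      0.      0.    ]
press []
ram_tip []
cavity []
die_top []
hub_in_press []
board []
hub_a []
blank []
blank_small []
blank_square []
1.65
```

View pics/top0.png

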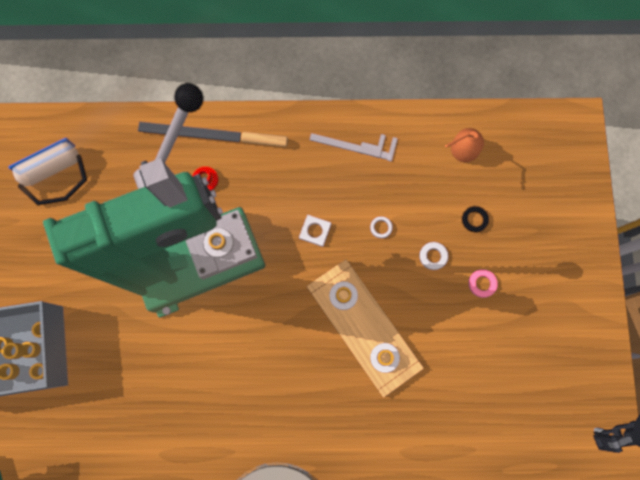

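View pics/side0.png

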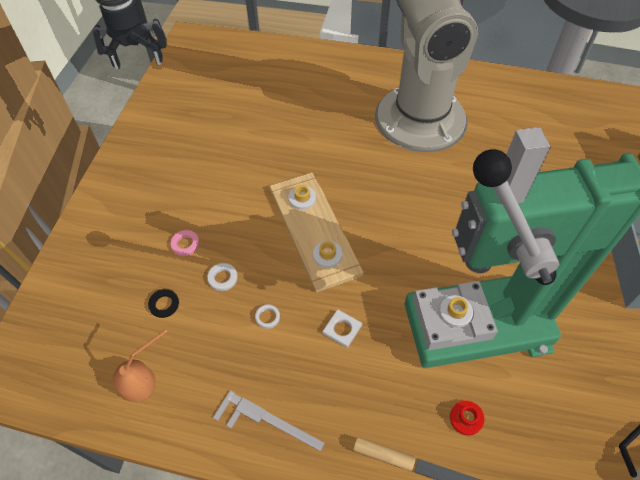

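Run:
```python
from h import *
np.set_printoptions(precision=4,suppress=True)
import pickle
# use saved extrinsics via new frames (0.1s)
P={c:grab(c) for c in ['side','top']}
pickle.dump({c:{k:np.array(P[c][k]) for k in ('mtx','dist','extrinsics','frame')} for c in P},open('cams.pkl','wb'))
S,T=P['side'],P['top']
pairs={'ram_tip':((475,267.5),(204.9,222.9)),'cavity':((455.2,313.1),(220.3,240.7)),'die_top':((435.1,314.9),(235.8,236.6)),
'board':((313.3,233.3),(363.7,323.6)),'hub_p':((453.6,312.9),(218.7,240.7)),'hubA':((325.4,253.2),(344.1,295.3)),'hubB':((300.8,199.0),(383.9,361.0)),
'bl1':((223,277.4),(431.2,257.6)),'bl2':((187.9,244.8),(479.7,285.8)),'bl3':((164.8,306.5),(472.4,217.6)),'small':((268.3,316.2),(379.7,229.7)),'sq':((343.6,325.5),(312.8,231.9)),'red':((465.7,416),(201,178.3)),'press':((445.8,328.4),(226.5,251.0))}
zs={'ram_tip':.255,'cavity':.08,'die_top':.086,'board':0,'hub_p':.08,'hubA':.018,'hubB':.018,'press':0}
for n,(a,b) in pairs.items():
    z=zs.get(n,0)
    print(n,'tri',tri([ray(S,a),ray(T,b)]),'side',at_z(S,a,z)[:2],'top',at_z(T,b,z)[:2])
```

```text
ram_tip tri [0.5966 0.1208 0.2511] side [0.5988 0.1219] top [0.5956 0.118 ]
cavity tri [0.5988 0.1224 0.0833] side [0.5969 0.1239] top [0.5995 0.122 ]
die_top tri [0.6086 0.0872 0.08  ] side [0.6118 0.0859] top [0.6072 0.0869]
board tri [ 0.4211 -0.1963 -0.0028] side [ 0.423  -0.1962] top [ 0.4209 -0.1957]
hub_p tri [0.5988 0.1225 0.0839] side [0.5971 0.1209] top [0.5996 0.1255]
hubA tri [ 0.4834 -0.1531  0.024 ] side [ 0.48   -0.1557] top [ 0.4838 -0.1514]
hubB tri [ 0.3374 -0.2424  0.0051] side [ 0.3472 -0.2431] top [ 0.3367 -0.2378]
bl1 tri [ 0.5741 -0.3598 -0.0036] side [ 0.5762 -0.3614] top [ 0.5728 -0.3564]
bl2 tri [ 0.5072 -0.4691 -0.0103] side [ 0.513  -0.4656] top [ 0.5055 -0.4655]
bl3 tri [ 0.6692 -0.4599 -0.0016] side [ 0.6699 -0.4604] top [ 0.6684 -0.4583]
small tri [ 0.642  -0.2399 -0.0037] side [ 0.6439 -0.2409] top [ 0.6408 -0.2378]
sq tri [ 0.6349 -0.0822  0.0091] side [ 0.6311 -0.0848] top [ 0.6368 -0.0799]
red tri [0.7676 0.1798 0.0118] side [0.7647 0.1756] top [0.7717 0.1891]
press tri [ 0.5928  0.1216 -0.0014] side [0.5936 0.1204] top [0.5925 0.1224]
```

Run:
```python
import numpy as np,cv2,pickle
from scipy.spatial.transform import Rotation as R
np.set_printoptions(precision=4,suppress=True)
M=R.from_rotvec([0.9639,1.349,-0.9623]).as_matrix()
print('tool axes cols',M)
W=np.array([[0.325,0.898,0.298,0.296],[-0.946,0.309,0.101,-0.612],[-0.001,-0.315,0.949,0.375]])
print('cam in tool',M.T@(W[:,3]-[0.2184,-0.6381,0.2443]), 'look dir in tool',M.T@(-W[:,2]))
P=pickle.load(open('cams.pkl','rb'))
a=P['top']['frame'][180:330,130:290]; cv2.imwrite('pics/t_press.png',cv2.resize(a,None,fx=5,fy=5,interpolation=cv2.INTER_CUBIC)[:600,:800])
a=P['side']['frame'][260:380,390:570]; cv2.imwrite('pics/s_press.png',cv2.resize(a,None,fx=4.4,fy=4.4,interpolation=cv2.INTER_CUBIC))
```

```text
tool axes cols [[-0.0007  0.9461  0.3239]
 [ 0.0017  0.3239 -0.9461]
 [-1.     -0.0001 -0.0018]]
cam in tool [-0.1307  0.0819  0.0002] look dir in tool [ 0.949  -0.3145  0.0008]
```

View pics/t_press.png

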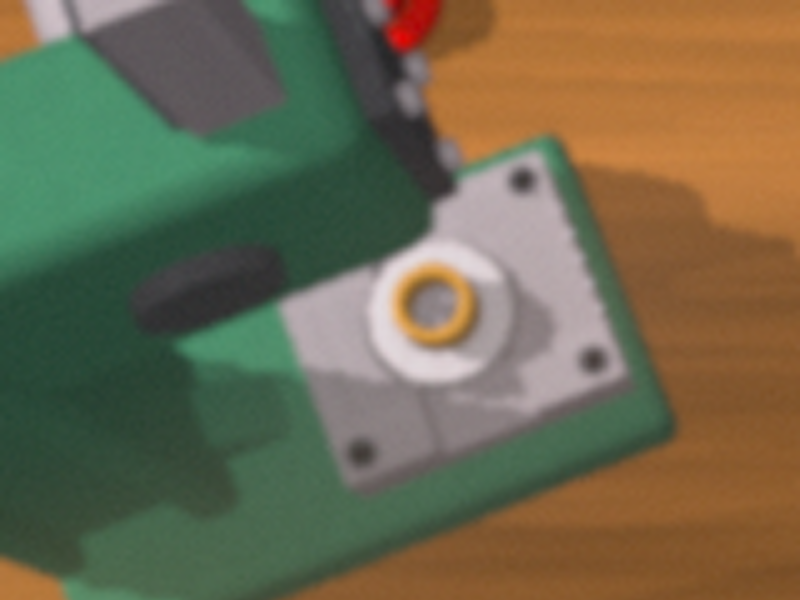

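View pics/s_press.png

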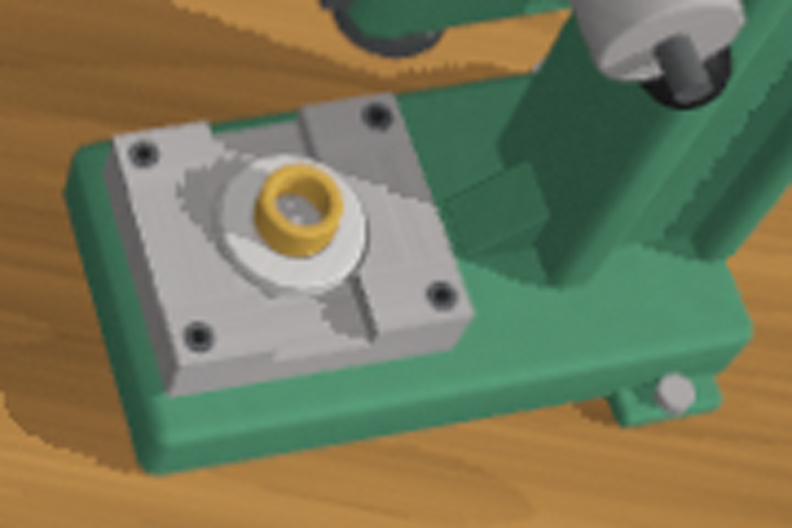

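Run:
```python
import pickle
from h import *
np.set_printoptions(precision=4,suppress=True)
P=pickle.load(open('cams.pkl','rb'));S,T=P['side'],P['top']
tp=lambda u,v:(130+(u+.5)/5-.5,180+(v+.5)/5-.5)
sp=lambda u,v:(390+(u+.5)/4.4-.5,260+(v+.5)/4.4-.5)
print('bush top', at_z(T,tp(434,304),.112), at_z(S,sp(299,195),.112))
print('disc top', at_z(T,tp(441,311),.092),at_z(S,sp(293,222),.092))
A=[at_z(T,tp(*c),.086)[:2] for c in [(545,150),(632,378),(345,480)]]
B=[at_z(S,sp(*c),.086)[:2] for c in [(113,138),(395,96),(473,316),(178,365)]]
print('die corners top',A); print('side',B)
print([np.linalg.norm(A[1]-A[0]),np.linalg.norm(A[2]-A[1])],[np.linalg.norm(B[i]-B[(i+1)%4]) for i in range(4)])
def ang(v): return np.degrees(np.arctan2(v[1],v[0]))
print('x-dir ang', ang(A[0]-A[1]), ang(A[2]-A[1])-90)
print('side: ', ang(B[3]-B[0]),ang(B[2]-B[1]),ang(B[1]-B[0])-90,ang(B[2]-B[3])-90)
C=[at_z(T,tp(*c),.05)[:2] for c in [(555,135),(675,425)]]
print('base', C, ang(C[0]-C[1]))
# bolts
bt=[at_z(T,tp(*c),.086)[:2] for c in [(522,180),(593,359),(360,453)]]
bs=[at_z(S,sp(*c),.086)[:2] for c in [(143,153),(376,117),(441,295),(198,337)]]
print('bolts',bt,bs, 'center side',np.mean(bs,0),'top',(bt[0]+bt[2])/2)
print(ang(bt[0]-bt[1]),ang(bt[2]-bt[1])-90, ang(bs[3]-bs[0]),ang(bs[2]-bs[1]),ang(bs[1]-bs[0])-90,ang(bs[2]-bs[3])-90)
```

```text
bush top [0.5931 0.1241 0.112 ] [0.5938 0.1217 0.112 ]
disc top [0.5945 0.125  0.092 ] [0.5964 0.1234 0.092 ]
die corners top [array([0.6687, 0.0823]), array([0.5651, 0.0417]), array([0.521 , 0.1655])]
side [array([0.5687, 0.0425]), array([0.5212, 0.1638]), array([0.6216, 0.2037]), array([0.6697, 0.0829])]
[np.float64(0.11130920547792926), np.float64(0.13142712833473638)] [np.float64(0.13030644127395158), np.float64(0.10812626543882059), np.float64(0.12999274486310958), np.float64(0.1087994413379427)]
x-dir ang 21.408523278639404 19.594586340138846
side:  21.815457778665223 21.650828077532985 21.410923914915998 21.706857663977118
base [array([0.6859, 0.0838]), array([0.5505, 0.0267])] 22.86936803142696
bolts [array([0.655 , 0.0922]), array([0.5737, 0.0589]), array([0.5328, 0.1594])] [array([0.5734, 0.0564]), array([0.5337, 0.1562]), array([0.6147, 0.1897]), array([0.6554, 0.0898])] center side [0.5943 0.123 ] top [0.5939 0.1258]
22.246101478596685 22.127428061166952 22.129174004042074 22.486340128759135 21.690065813598636 22.168413622290444
```

Run:
```python
import pickle
from h import *
P=pickle.load(open('cams.pkl','rb'));S,T=P['side'],P['top']
a=S['frame'][160:300,250:380]; b=T['frame'][245:405,290:440]
A=cv2.resize(a,(520,560),interpolation=cv2.INTER_CUBIC);B=cv2.resize(b,(600,640),interpolation=cv2.INTER_CUBIC)
cv2.imwrite('pics/board_s.png',A);cv2.imwrite('pics/board_t.png',cv2.resize(b,(560,597),interpolation=cv2.INTER_CUBIC))
a=T['frame'][195:305,360:510];cv2.imwrite('pics/bl_t.png',cv2.resize(a,(750,550),interpolation=cv2.INTER_CUBIC))
a=S['frame'][225:335,130:280];cv2.imwrite('pics/bl_s.png',cv2.resize(a,(750,550),interpolation=cv2.INTER_CUBIC))
```

```text
(no output)
```

View pics/wrist0.png

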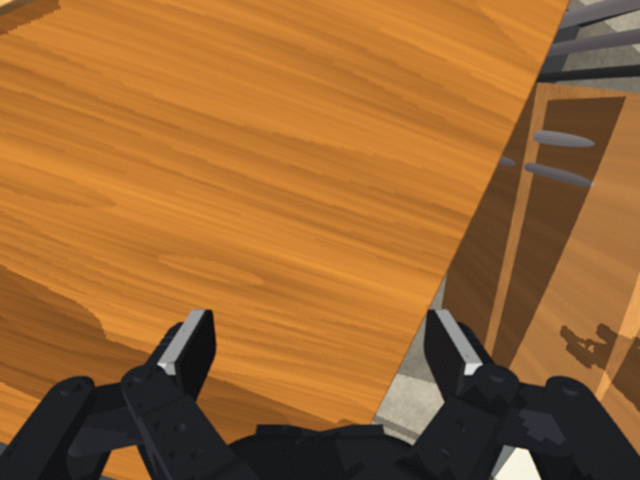

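View pics/board_s.png

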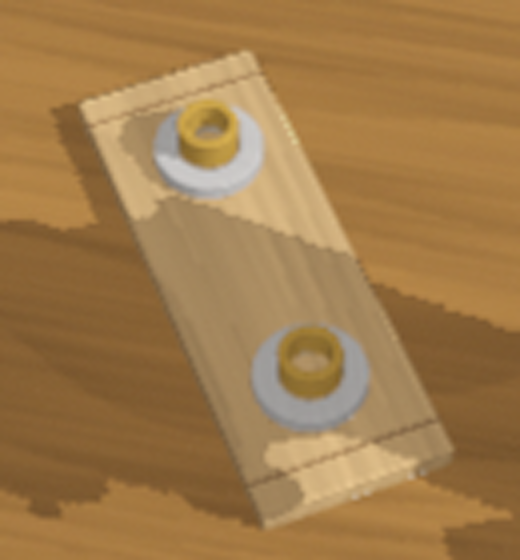

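View pics/board_t.png

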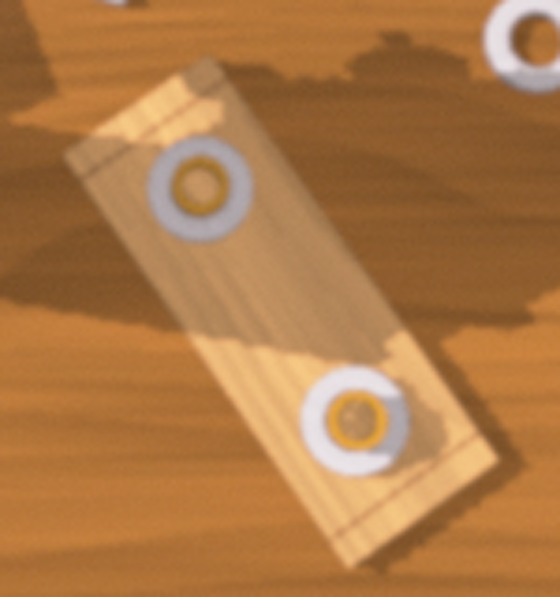

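View pics/bl_t.png

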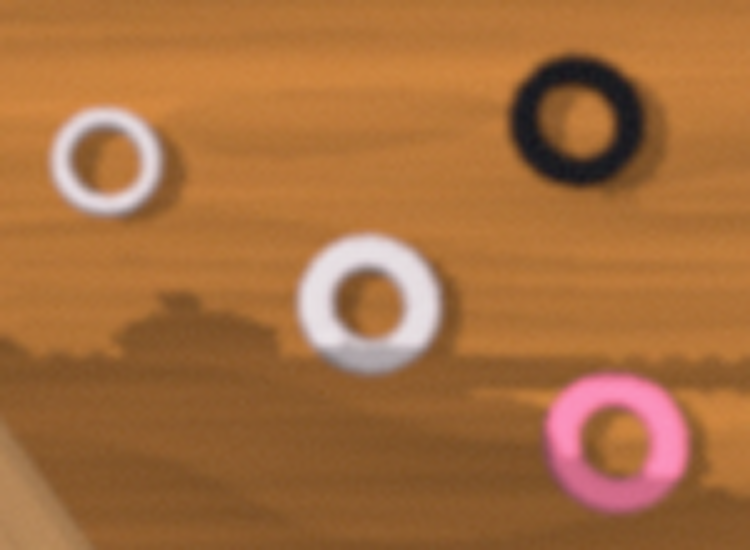

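View pics/bl_s.png

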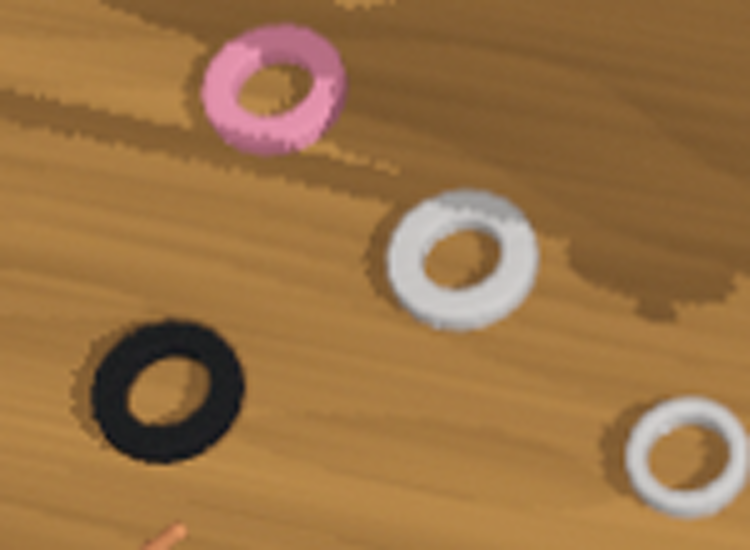

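```bash
cat > meas.py <<'E'
import pickle
from h import *
np.set_printoptions(precision=4,suppress=True)
P=pickle.load(open('cams.pkl','rb'));S,T=P['side'],P['top']
c=lambda u,v,k,o:(o[0]+(u+.5)/k-.5,o[1]+(v+.5)/k-.5)
bt=lambda u,v:c(u,v,560/150,(290,245)); bs=lambda u,v:c(u,v,4,(250,160))
lt=lambda u,v:c(u,v,5,(360,195)); ls=lambda u,v:c(u,v,5,(130,225))
if __name__=='__main__':
    print('hubA disc',at_z(T,bt(200,189),.03),at_z(S,bs(311,374),.03),'bush',at_z(T,bt(200,186),.05),at_z(S,bs(311,347),.05))
    print('hubB disc',at_z(T,bt(355,421),.03),at_z(S,bs(209,147),.03),'bush',at_z(T,bt(356,420),.05),at_z(S,bs(208,119),.05))
    C=np.array([at_z(T,bt(*q),.018)[:2] for q in [(64,157),(209,60),(498,457),(352,568)]])
    print('board',C,C.mean(0))
    for d in [C[2]-C[1],C[3]-C[0],C[1]-C[0]]: print(np.degrees(np.arctan2(d[1],d[0])),np.linalg.norm(d))
    print('blank',at_z(T,lt(369,304),.012),at_z(S,ls(463,256),.012))
    # wrist tip
    M=R.from_rotvec([0.9639,1.349,-0.9623]).as_matrix(); t=np.array([0.2184,-0.6381,0.2443])
    w=dict(mtx=[[368.8,0,319.5],[0,368.8,239.4],[0,0,1]],dist=[-0.0735,0,0,0,0],extrinsics=np.array([[0.325,0.898,0.298,0.296],[-0.946,0.309,0.101,-0.612],[-0.001,-0.315,0.949,0.375],[0,0,0,1]]))
    for uv,z in [((213,311),-.0427),((427,311),.0427)]:
        o,v=ray(w,uv); o=M.T@(o-t); v=M.T@v
        print('tip at z plane',o+v*(z-o[2])/v[2], 'y=11:',o+v*(.011-o[1])/v[1],'y=0',o+v*(0-o[1])/v[1])
E
python3 meas.py
```

```text
hubA disc [ 0.4825 -0.1491  0.03  ] [ 0.4862 -0.15    0.03  ] bush [ 0.4818 -0.1487  0.05  ] [ 0.4819 -0.151   0.05  ]
hubB disc [ 0.3443 -0.2388  0.03  ] [ 0.3482 -0.2398  0.03  ] bush [ 0.3446 -0.2375  0.05  ] [ 0.3436 -0.2408  0.05  ]
board [[ 0.5043 -0.0665]
 [ 0.5637 -0.1559]
 [ 0.3228 -0.3241]
 [ 0.2597 -0.2358]] [ 0.4126 -0.1956]
-145.0732332423071 0.29385357352979147
-145.31191425110433 0.2974078652499158
-56.3529060045606 0.10736823535388164
blank [ 0.5756 -0.3595  0.012 ] [ 0.5789 -0.3604  0.012 ]
tip at z plane [ 0.0004  0.0079 -0.0427] y=11: [-0.0052  0.011  -0.0409] y=0 [ 0.0143  0.     -0.0473]
tip at z plane [-0.003   0.0098  0.0427] y=11: [-0.0051  0.011   0.042 ] y=0 [0.0144 0.     0.0485]
```

```bash
python3 -m inch '[[[0,2.3,2.8,0.8,0,0,-7],[0,2.3,2.8,0.8,0,0,-7],[0,2.3,2.8,0.8,0,0,-7],[0,2.3,2.8,0.8,0,0,-7],[0,2.3,2.8,0.8,0,0,-7],[0,2.3,2.8,0.8,0,0,-7],[0,2.3,2.8,0.8,0,0,-7],[0,2.3,2.8,0.8,0,0,-7],[0,2.3,2.8,0.8,0,0,-7],[0,2.3,2.8,0.8,0,0,-7],[0,2.3,2.8,0.8,0,0,-7],[0,2.3,2.8,0.8,0,0,-7]]]' 60
cat > st.py <<'E'
from h import *
np.set_printoptions(precision=4,suppress=True)
o=r.get_obs()
M=R.from_rotvec(o['orientation']).as_matrix()
print('t',round(o['clock'],2),'tcp',np.array(o['tcp_pos']),'w',round(o['grip_width'],4),'F',np.round(o['contact_force'],1))
print('joints',np.array(o['joints']))
print('x',M[:,0],'z',M[:,2],'z ang',np.degrees(np.arctan2(M[1,2],M[0,2])))
def target(yaw,th):
    px=np.array([np.cos(yaw),np.sin(yaw),0]);py=np.array([-np.sin(yaw),np.cos(yaw),0]);ez=np.array([0,0,1.])
    a=np.sin(th)*py-np.cos(th)*ez; z=-px
    return np.column_stack([a,np.cross(z,a),z])
for th in (0,35,40,45):
    rv=R.from_matrix(target(np.radians(22),np.radians(th))@M.T).as_rotvec(degrees=True)
    print('to tilt',th,rv.round(2))
E
python3 st.py
```

```text
clock: 2.75
tcp_pos: [0.4937, -0.3034, 0.3414]
orientation: [1.979, 0.44, -1.978]
contact_force: [-0.1, -0.9, -0.7]
grip_width: 0.0854
t 2.75 tcp [ 0.4937 -0.3034  0.3414] w 0.0854 F [-0.1 -0.9 -0.7]
joints [ 0.3685  0.2419  0.0918  1.6741 -0.0233  1.2262 -2.2381]
x [ 0.0004 -0.0003 -1.    ] z [-0.9056 -0.4242 -0.0003] z ang -154.9021419029507
to tilt 0 [ 0.02  0.02 -3.1 ]
to tilt 35 [32.1  14.01 -3.  ]
to tilt 40 [36.69 16.01 -2.97]
to tilt 45 [41.27 18.   -2.93]
```

```bash
python3 -m inch '[[[0,1.6,2.2,-1,5.25,2.29,-0.43],[0,1.6,2.2,-1,5.25,2.29,-0.43],[0,1.6,2.2,-1,5.25,2.29,-0.43],[0,1.6,2.2,-1,5.25,2.29,-0.43],[0,1.6,2.2,-1,5.25,2.29,-0.43],[0,1.6,2.2,-1,5.25,2.29,-0.43],[0,1.6,2.2,-1,5.25,2.29,-0.43],[0,1.6,2.2,-1,0,0,0],[0,1.6,2.2,-1,0,0,0],[0,1.6,2.2,-1,0,0,0],[0,1.6,2.2,-1,0,0,0],[0,0,0,0,0,0,0]]]'
python3 st.py
python3 - <<'E'
from h import *
w=grab('wrist','wrist1.png'); s=grab('side','side1.png')
for n in ['cavity','hub_in_press','die_top']:
    print(n,[(np.round(a['location'],1).tolist(),round(a['score'],2)) for a in r.pinpoint(w,n)])
E
```

```text
clock: 3.75
tcp_pos: [0.6701, -0.0553, 0.2286]
orientation: [-1.776, -1.09, 2.05]
contact_force: [-1.0, 1.4, -0.6]
grip_width: 0.0855
t 3.75 tcp [ 0.6701 -0.0553  0.2286] w 0.0855 F [-1.   1.4 -0.6]
joints [ 0.2695  0.741  -0.0589  1.3118 -0.5219  1.5414 -2.3887]
x [-0.2469  0.5995 -0.7613] z [-0.9228 -0.3853 -0.0042] z ang -157.33440669333584
to tilt 0 [-37.47 -15.14  -0.72]
to tilt 35 [-5.1  -1.83 -0.68]
to tilt 40 [-0.48  0.07 -0.67]
to tilt 45 [ 4.15  1.97 -0.66]
cavity [([320.6, 252.1], 0.81)]
hub_in_press [([321.7, 251.7], 0.88), ([164.3, 181.0], 0.81)]
die_top [([322.4, 229.6], 0.84)]
```

View pics/wrist1.png

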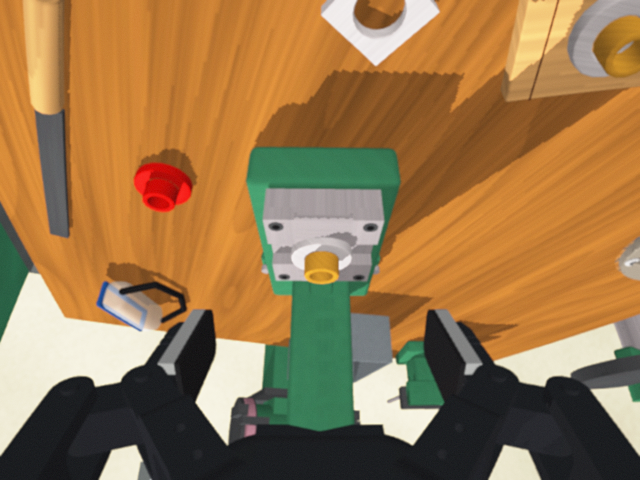

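View pics/side1.png

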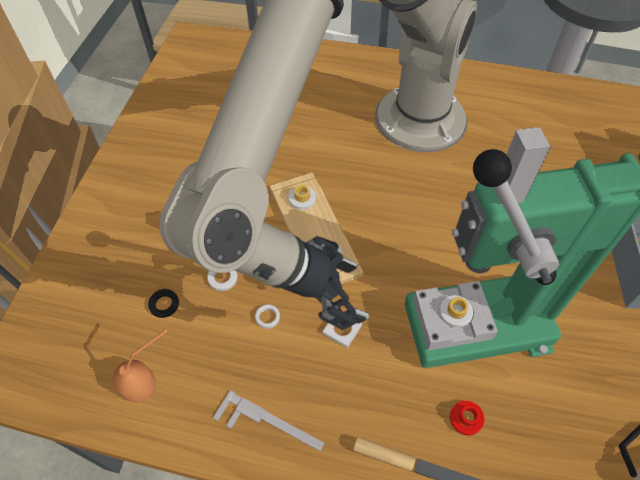

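Run:
```python
from h import *
np.set_printoptions(precision=4,suppress=True)
w=grab('wrist')
a=w['frame'][140:310,230:420]; cv2.imwrite('pics/w1c.png',cv2.resize(a,None,fx=3.5,fy=3.5,interpolation=cv2.INTER_CUBIC))
for n,z in [('cavity',.08),('hub_in_press',.08),('die_top',.086)]:
    q=r.pinpoint(w,n)[0]; print(n,q['location'],at_z(w,q['location'],z))
print(r.get_obs()['tcp_pos'])
# project model points
c=np.array([.594,.1237]);y=np.radians(22);px=np.array([np.cos(y),np.sin(y)]);py=np.array([-px[1],px[0]])
f=lambda X,Y,Z:[*(c+X*px+Y*py),Z]
for nm,pt in [('bush top',(0,0,.112)),('disc top',(0,0,.092)),('die c1',(.055,-.065,.086)),('die c2',(-.055,-.065,.086)),('c3',(.055,.065,.086)),('c4',(-.055,.065,.086)),('base1',(.075,-.075,.05)),('base2',(-.075,-.075,.05))]:
    u=proj(w,f(*pt))[0]; print(nm,u,'crop',(u-[230,140])*3.5+1.25)
```

```text
Traceback (most recent call last):
IndexError: list index out of range
```

View pics/w1c.png

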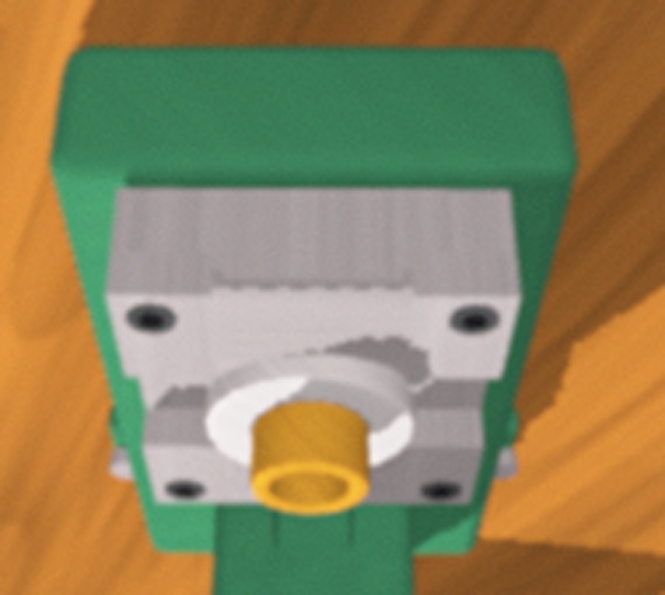

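Run:
```python
from h import *
np.set_printoptions(precision=4,suppress=True)
w=grab('wrist')
import pickle; pickle.dump({k:np.array(w[k]) for k in ('mtx','dist','extrinsics','frame')},open('w1.pkl','wb'))
cr=lambda u,v:(230+(u+.5)/3.5-.5,140+(v+.5)/3.5-.5)
print('bush top',at_z(w,cr(310,487),.112),'disc top',at_z(w,cr(309,419),.092))
print('bolts')
B=[at_z(w,cr(*q),.086)[:2] for q in [(151,319),(474,319),(441,490),(185,489)]]
print(np.array(B),np.mean(B,0)); 
for d in (B[0]-B[1],B[3]-B[2]): print(np.degrees(np.arctan2(d[1],d[0])),np.linalg.norm(d))
C=[at_z(w,cr(*q),.086)[:2] for q in [(108,295),(520,295)]]
d=C[0]-C[1];print('front edge',C,np.degrees(np.arctan2(d[1],d[0])),np.linalg.norm(d))
print(r.get_obs()['tcp_pos'],r.get_obs()['clock'])
```

```text
bush top [0.5941 0.1261 0.112 ] disc top [0.5966 0.1211 0.092 ]
bolts
[[0.6541 0.0947]
 [0.5722 0.0607]
 [0.531  0.1616]
 [0.6132 0.1951]] [0.5926 0.128 ]
22.551973657288155 0.08868173998248112
22.172920352763793 0.08872853181757552
front edge [array([0.6681, 0.0877]), array([0.5665, 0.0455])] 22.537238506283884 0.10998913482866696
[ 0.6688 -0.0643  0.2311] 4.15
```

```bash
python3 -m inch '[[[0,-0.93,2.4,-2.65,0,0,-0.1],[0,-0.93,2.4,-2.65,0,0,-0.1],[0,-0.93,2.4,-2.65,0,0,-0.1],[0,-0.93,2.4,-2.65,0,0,-0.1],[0,0,0,0,0,0,0],[0,-0.75,1.86,-0.2,0,0,0],[0,-0.75,1.86,-0.2,0,0,0],[0,-0.75,1.86,-0.2,0,0,0],[0,-0.75,1.86,-0.2,0,0,0],[0,-0.75,1.86,-0.2,0,0,0],[0,0,0,0,0,0,0],[0,0,0,0,0,0,0]]]'
python3 st.py
python3 - <<'E'
from h import *
np.set_printoptions(precision=4,suppress=True)
w=grab('wrist','wrist2.png'); s=grab('side','side2.png')
print(r.get_obs()['tcp_pos'])
a=s['frame'][200:380,330:570]; cv2.imwrite('pics/s2c.png',cv2.resize(a,None,fx=3.3,fy=3.3,interpolation=cv2.INTER_CUBIC))
print(r.get_obs()['tcp_pos'])
E
```

```text
clock: 5.15
tcp_pos: [0.5939, 0.1267, 0.1152]
orientation: [-1.783, -1.072, 2.046]
contact_force: [-0.1, -0.3, 0.2]
grip_width: 0.0854
t 5.15 tcp [0.5939 0.1267 0.1152] w 0.0854 F [-0.1 -0.3  0.2]
joints [ 0.104   0.7024 -0.1515  1.6907 -0.6231  1.1155 -2.3981]
x [-0.2377  0.5987 -0.7649] z [-0.9277 -0.3733 -0.0039] z ang -158.0775819731873
to tilt 0 [-37.28 -14.8   -0.  ]
to tilt 35 [-4.82 -1.7   0.07]
to tilt 40 [-0.18  0.17  0.08]
to tilt 45 [4.46 2.04 0.09]
[0.595  0.1245 0.1149]
[0.595  0.1245 0.1149]
```

View pics/wrist2.png

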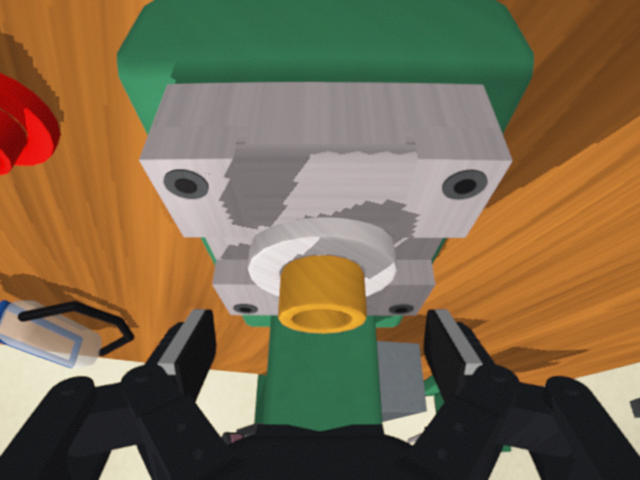

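View pics/s2c.png

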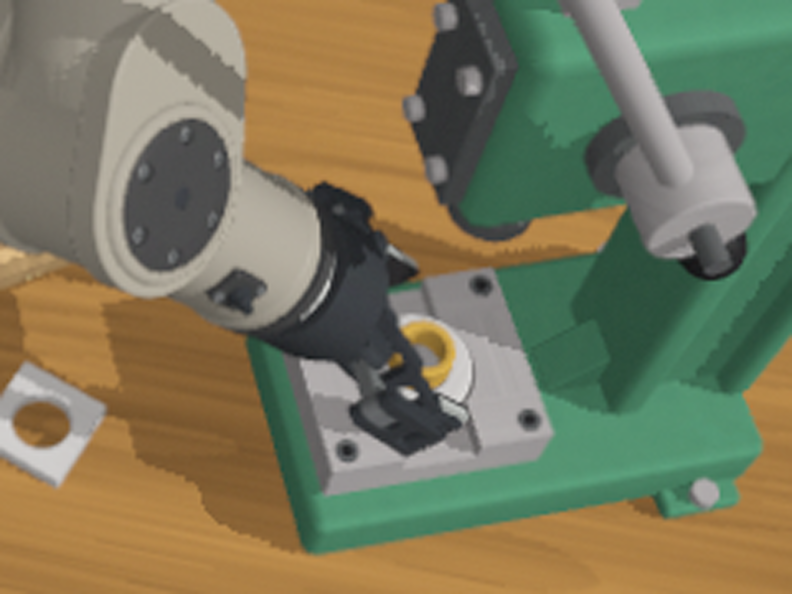

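```bash
python3 -m inch '[[[0,-0.03,0.07,-0.25,0,0,0],[0,0,0,0,0,0,0],[255,0,0,0,0,0,0],[255,0,0,0,0,0,0],[255,0,0,0,0,0,0],[255,0,0,0,0,0,0],[255,0,0,0,0,0,0],[255,0,0,0,0,0,0],[255,0,0,0,0,0,0],[255,0,0,0,0,0,0],[255,0,0,0,0,0,0],[255,0,0,0,0,0,0]]]' 50
python3 st.py
python3 - <<'E'
from h import *
w=grab('wrist','wrist3.png')
E
```

```text
clock: 6.25
tcp_pos: [0.5941, 0.1265, 0.1124]
orientation: [-1.784, -1.069, 2.046]
contact_force: [-0.2, -3.6, 4.5]
grip_width: 0.0339
t 6.25 tcp [0.5941 0.1265 0.1124] w 0.0339 F [-0.2 -3.6  4.5]
joints [ 0.1041  0.7059 -0.1513  1.6917 -0.6242  1.1107 -2.3963]
x [-0.2364  0.5987 -0.7653] z [-0.9284 -0.3716 -0.0039] z ang -158.1857784359212
to tilt 0 [-37.25 -14.75   0.1 ]
to tilt 35 [-4.78 -1.69  0.18]
to tilt 40 [-0.15  0.18  0.19]
to tilt 45 [4.49 2.05 0.2 ]
```

View pics/wrist3.png

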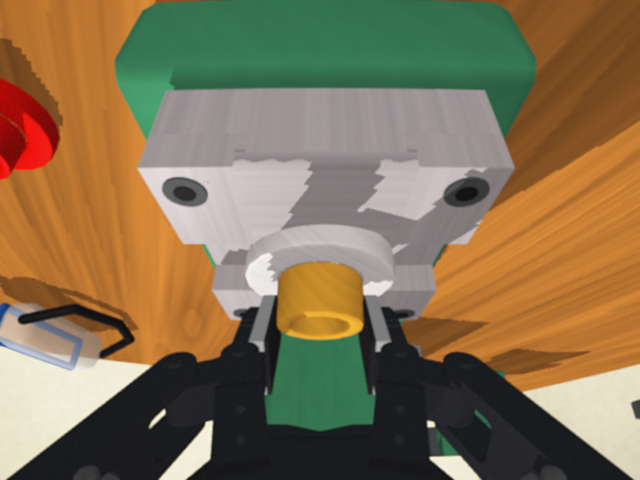

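```bash
python3 -m inch '[[[255,0,0,0.4,0,0,0],[255,0,0,0.4,0,0,0],[255,0,0,0.4,0,0,0],[255,0,0,0.4,0,0,0],[255,0,0,0.4,0,0,0],[255,0,0,0,0,0,0]]]' 50
python3 st.py | head -2
python3 - <<'E'
from h import *
w=grab('wrist','wrist4.png')
E
```

```text
clock: 6.8
tcp_pos: [0.5943, 0.127, 0.1331]
orientation: [-1.785, -1.07, 2.045]
contact_force: [0.6, -0.2, -1.6]
grip_width: 0.0342
t 6.8 tcp [0.5943 0.127  0.1331] w 0.0342 F [ 0.6 -0.2 -1.6]
joints [ 0.1022  0.6779 -0.1494  1.6857 -0.6208  1.1383 -2.4159]
```

View pics/wrist4.png

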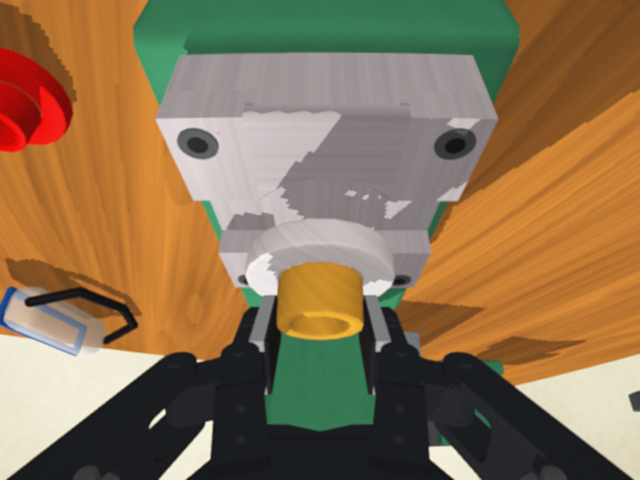

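```bash
python3 -m inch '[[[255,0.7,-1.6,0,0,0,0],[255,1.3,-3.25,0,0,0,0],[255,1.3,-3.25,0,0,0,0],[255,1.3,-3.25,0,0,0,0],[255,-2.8,-2.6,0,0,0,0],[255,-2.8,-2.6,0,0,0,0],[255,-2.8,-2.6,0,0,0,0],[255,-2.8,-2.6,0,0,0,0],[255,-2.8,-2.6,0,0,0,0],[255,-2.8,-2.6,0,0,0,0],[255,-2.8,-2.6,0,0,0,0],[255,-1.5,-1.4,0,0,0,0]]]' 50
python3 - <<'E'
from h import *
w=grab('wrist','wrist5.png');s=grab('side','side5.png')
a=s['frame'][130:330,200:440]; cv2.imwrite('pics/s5c.png',cv2.resize(a,None,fx=3,fy=3,interpolation=cv2.INTER_CUBIC))
E
python3 st.py
```

```text
clock: 7.85
tcp_pos: [0.4252, -0.1872, 0.1319]
orientation: [-1.782, -1.061, 2.047]
contact_force: [0.7, -1.2, -1.8]
grip_width: 0.0338
t 7.95 tcp [ 0.4258 -0.1875  0.1318] w 0.034 F [ 0.3  0.1 -1.6]
joints [ 0.5385  0.6151  0.0076  1.8154 -0.4182  1.3223 -1.9892]
x [-0.2344  0.5983 -0.7662] z [-0.9311 -0.3647  0.0001] z ang -158.609016474498
to tilt 0 [-37.15 -14.79   0.59]
to tilt 35 [-4.63 -1.85  0.61]
to tilt 40 [0.02 0.   0.61]
to tilt 45 [4.66 1.85 0.61]
```

View pics/wrist5.png

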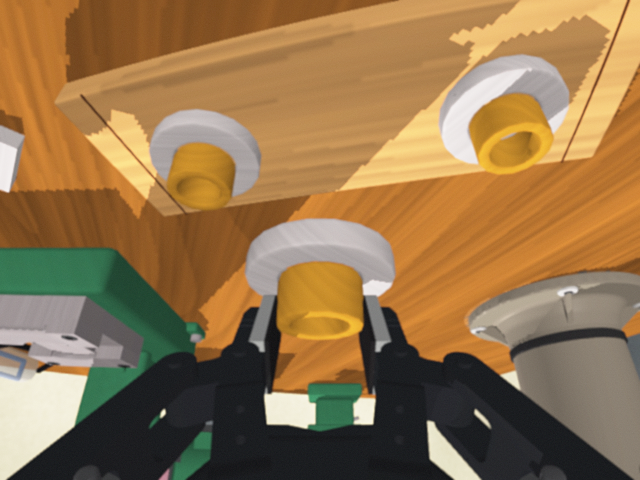

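View pics/s5c.png

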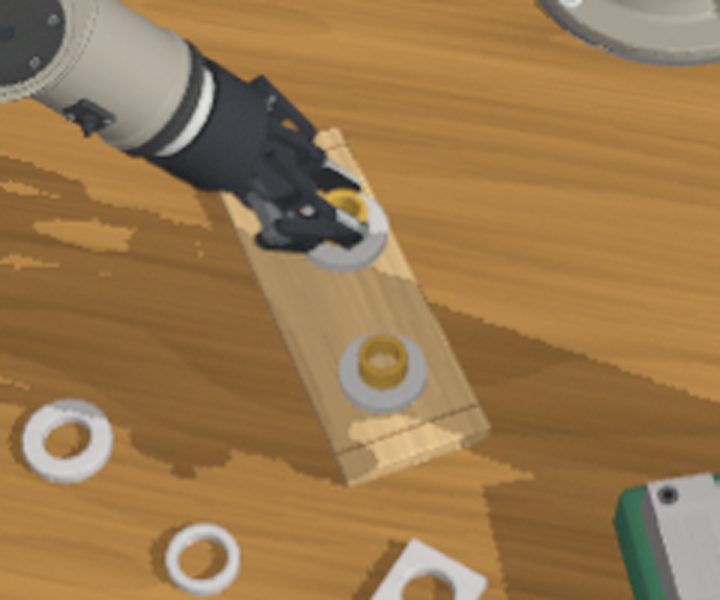

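Run:
```python
from h import *
f=cv2.imread('pics/wrist5.png'); a=f[200:350,230:410]; cv2.imwrite('pics/w5c.png',cv2.resize(a,None,fx=4,fy=4,interpolation=cv2.INTER_CUBIC))
```

```text
(no output)
```

View pics/w5c.png

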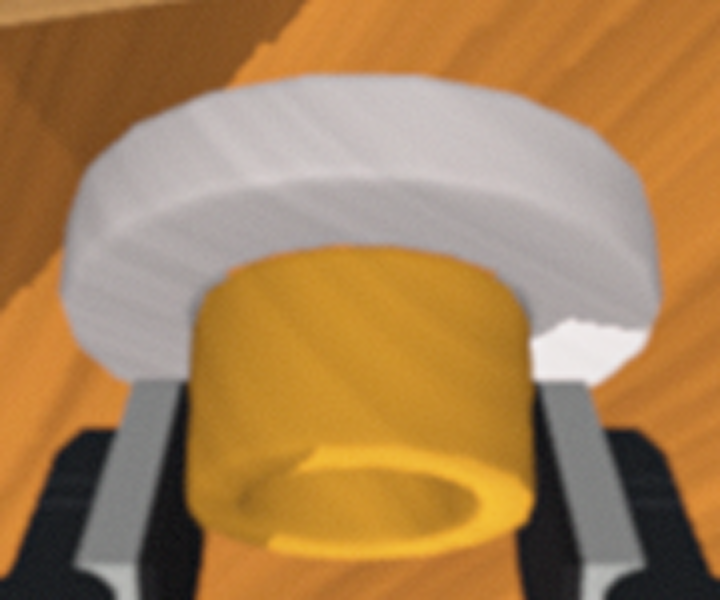

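```bash
cat > fit.py <<'E'
from h import *
from scipy.optimize import least_squares
K=np.array([[368.8,0,319.5],[0,368.8,239.4],[0,0,1]]);D=np.array([-0.0735,0,0,0,0])
cam=np.array([-.1307,.0819,0.]);look=np.array([.949,-.3145,0]);up=np.array([.3145,.949,0]);right=np.array([0,0,1.])
def pr(X):
    d=X-cam; c=np.column_stack([d@right,-(d@up),d@look])
    return cv2.projectPoints(c,np.zeros(3),np.zeros(3),K,D)[0][:,0]
t=np.linspace(0,2*np.pi,181)
def circ(rad,h,par):
    # par: origin x,y ,z in tool, axis angle psi in tool xy: axis dir n
    x,y,psi,zz=par; n=np.array([np.cos(psi),np.sin(psi),0]); e=np.array([-np.sin(psi),np.cos(psi),0]); k=np.array([0,0,1.])
    return np.array([x,y,zz])+h*n+rad*(np.cos(t)[:,None]*e+np.sin(t)[:,None]*k)
def feats(par):
    b=pr(circ(.032,0,par));d=pr(circ(.032,.012,par));c=pr(circ(.018,.012,par));e=pr(circ(.018,.032,par))
    return np.array([b[:,1].min(),d[:,1].min(),c[:,1].min(),e[:,1].min(),e[:,1].max(),d[:,0].min(),d[:,0].max(),e[:,0].min(),e[:,0].max()])
if __name__=='__main__':
    obs=np.array([200+74/4,200+178/4,200+247/4,200+447/4,200+560/4,230+62/4,230+660/4,230+187/4,230+533/4])-.4
    th=np.radians(40)
    # upright: world up in tool coords = (-cos th, -sin th)
    psi0=np.arctan2(-np.sin(th),-np.cos(th))
    s=least_squares(lambda p:feats(p)-obs,[.03,.0,psi0,0])
    print(s.x[:2],np.degrees(s.x[2]-psi0),s.x[3],s.fun.round(2))
    n=np.array([np.cos(s.x[2]),np.sin(s.x[2])])
    bt=s.x[:2]+n*.032
    a=np.array([np.sin(th),-np.cos(th)]);yt=np.array([-np.cos(th),-np.sin(th)])
    print('bush top in press yz rel TCP',(bt[0]*a+bt[1]*yt)*1e3,'origin',(s.x[0]*a+s.x[1]*yt)*1e3)
E
python3 fit.py
```

```text
[0.02517528 0.02139645] 0.02465776405354813 9.223930769800557e-05 [-0.83  0.35  1.31 -0.52 -0.3   0.36 -0.63 -0.83  1.09]
bush top in press yz rel TCP [-0.19449678 -1.03875837] origin [ -0.20826827 -33.03875541]
```

```bash
python3 -m inch '[[[255,-0.25,-0.15,-1.4,0,0,0],[255,-0.25,-0.15,-1.4,0,0,0],[255,-0.25,-0.15,-1.4,0,0,0],[255,-0.25,-0.15,-1.4,0,0,0],[255,-0.23,-0.15,-1.4,0,0,0],[255,0,0,0,0,0,0],[255,0,0,0,0,0,0]]]' 50
python3 - <<'E'
from h import *
s=grab('side','side6.png');t=grab('top','top6.png')
a=s['frame'][130:310,200:440]; cv2.imwrite('pics/s6c.png',cv2.resize(a,None,fx=3.3,fy=3.3,interpolation=cv2.INTER_CUBIC))
a=t['frame'][230:410,280:450]; cv2.imwrite('pics/t6c.png',cv2.resize(a,None,fx=3.3,fy=3.3,interpolation=cv2.INTER_CUBIC))
E
python3 st.py
```

```text
clock: 8.53
tcp_pos: [0.416, -0.1897, 0.0611]
orientation: [-1.78, -1.071, 2.046]
contact_force: [0.6, 0.4, -0.7]
grip_width: 0.0338
t 8.63 tcp [ 0.417  -0.1901  0.0623] w 0.0339 F [ 0.6  0.4 -1.4]
joints [ 0.5555  0.716  -0.001   1.8407 -0.4225  1.2103 -1.925 ]
x [-0.2369  0.5988 -0.765 ] z [-0.9281 -0.3722 -0.0039] z ang -158.14919101807297
to tilt 0 [-37.27 -14.77   0.07]
to tilt 35 [-4.8  -1.69  0.14]
to tilt 40 [-0.17  0.17  0.15]
to tilt 45 [4.47 2.04 0.16]
```

View pics/s6c.png

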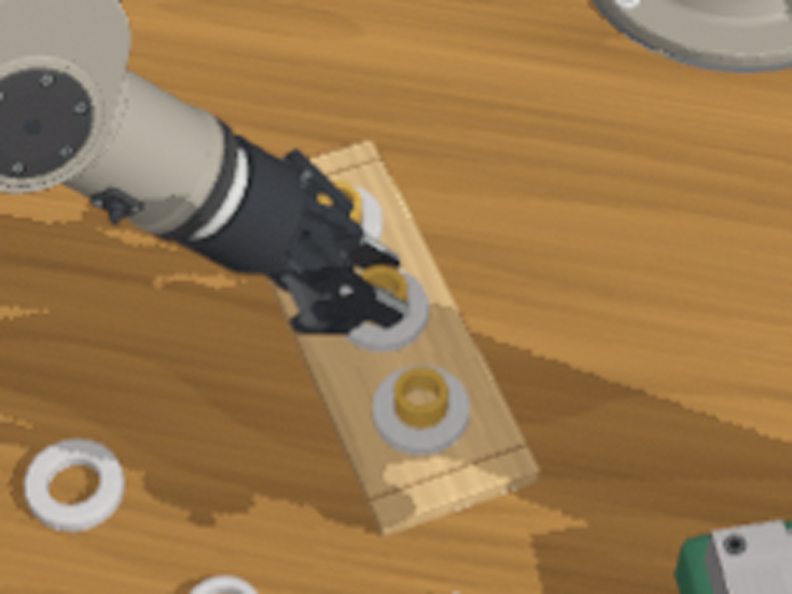

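View pics/t6c.png

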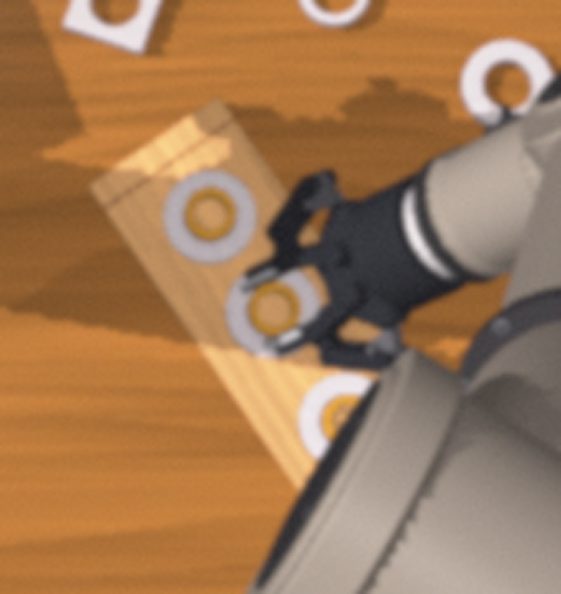

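Run:
```python
import pickle
from h import *
np.set_printoptions(precision=4,suppress=True)
P=pickle.load(open('cams.pkl','rb'));T=P['top']
c=lambda u,v:(280+(u+.5)/3.3-.5,230+(v+.5)/3.3-.5)
h=at_z(T,c(272,308),.061);A=at_z(T,c(210,214),.05);B=at_z(T,c(346,418),.05)
print(h,A,B,(A+B)/2)
```

```text
[ 0.4178 -0.1887  0.061 ] [ 0.4817 -0.1488  0.05  ] [ 0.3463 -0.2365  0.05  ] [ 0.414  -0.1927  0.05  ]
```

```bash
python3 -m inch '[[[255,-0.37,-0.42,-0.3,0,0,0],[255,0,0,-0.2,0,0,0],[255,0,0,-0.15,0,0,0],[255,0,0,-0.15,0,0,0],[255,0,0,-0.1,0,0,0],[255,0,0,0,0,0,0],[255,0,0,0,0,0,0]]]' 50
python3 st.py|head -2; python3 -c "
from h import *
w=grab('wrist','wrist7.png')"; python3 st.py|head -1
```

```text
clock: 9.22
tcp_pos: [0.4129, -0.1943, 0.0532]
orientation: [-1.783, -1.07, 2.046]
contact_force: [0.3, -0.2, -2.6]
grip_width: 0.0339
t 9.22 tcp [ 0.4129 -0.1943  0.0532] w 0.0339 F [ 0.3 -0.2 -2.6]
joints [ 0.5634  0.73    0.0007  1.8427 -0.4199  1.1983 -1.9125]
t 9.27 tcp [ 0.413  -0.1943  0.0532] w 0.0342 F [-0.5  0.  -1.6]
```

View pics/wrist7.png

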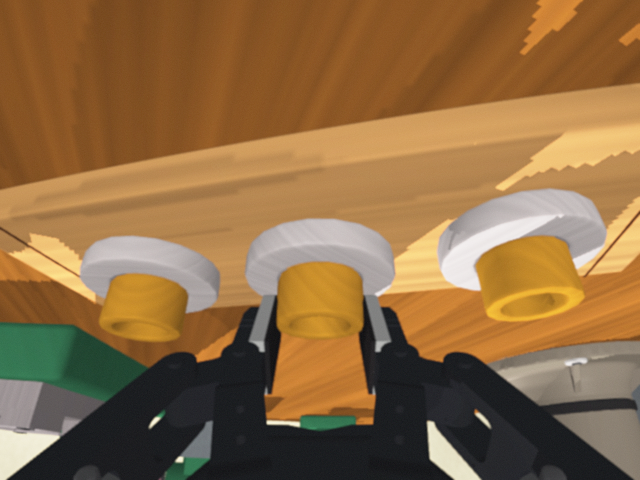

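```bash
python3 -m inch '[[[255,0,0,-0.1,0,0,0],[255,0,0,-0.1,0,0,0],[255,0,0,0,0,0,0]]]' 50; python3 -m inch '[[[255,0,0,-0.07,0,0,0],[255,0,0,0,0,0,0]]]' 50
```

```text
clock: 9.52
tcp_pos: [0.4128, -0.1943, 0.051]
orientation: [-1.783, -1.07, 2.046]
contact_force: [0.3, -0.4, -2.3]
grip_width: 0.034
clock: 9.68
tcp_pos: [0.4129, -0.1944, 0.0504]
orientation: [-1.783, -1.07, 2.046]
contact_force: [0.6, -0.1, -2.6]
grip_width: 0.0341
```

```bash
python3 -m inch '[[[255,0,0,-0.07,0,0,0],[255,0,0,0,0,0,0]]]' 50; python3 -m inch '[[[255,0,0,-0.07,0,0,0],[255,0,0,0,0,0,0]]]' 50
```

```text
clock: 9.85
tcp_pos: [0.4129, -0.1944, 0.0504]
orientation: [-1.783, -1.07, 2.045]
contact_force: [-0.9, -0.5, 4.7]
grip_width: 0.034
clock: 10.02
tcp_pos: [0.4129, -0.1944, 0.0503]
orientation: [-1.782, -1.071, 2.045]
contact_force: [-1.9, -1.4, 11.1]
grip_width: 0.0342
```

```bash
python3 -m inch '[[[255,0,0,0.07,0,0,0],[80,0,0,0,0,0,0],[80,0,0,0,0,0,0],[80,0,0,0,0,0,0],[80,0,0,0,0,0,0],[80,0,0,0,0,0,0],[80,0,0,0,0,0,0]]]' 50; python3 -c "
from h import *
w=grab('wrist','wrist8.png')"; python3 st.py|head -1
```

```text
clock: 10.6
tcp_pos: [0.4128, -0.1944, 0.0497]
orientation: [-1.783, -1.07, 2.046]
contact_force: [0.6, 0.3, 0.2]
grip_width: 0.0586
t 10.65 tcp [ 0.4129 -0.1944  0.0497] w 0.0587 F [ 0.3 -0.4  0.7]
```

View pics/wrist8.png

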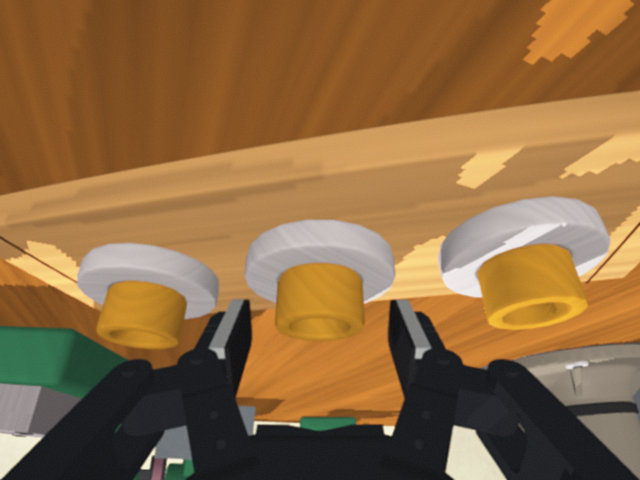

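```bash
python3 -m inch '[[[80,0.36,-0.9,1.15,0,0,0],[80,0.36,-0.9,1.15,0,0,0],[80,0.36,-0.9,1.15,0,0,0],[80,0.36,-0.9,1.15,0,0,0],[80,2.8,-2.9,0,0,0,0],[0,2.8,-2.9,0,0,0,0],[0,2.8,-2.9,0,0,0,0],[0,2.8,-2.9,0,0,0,0],[0,2.8,-2.9,0,0,0,0],[0,2.8,-2.9,0,0,0,0],[0,0,0,0,0,0,0],[0,0,0,0,0,0,0]]]' 50; python3 -c "
from h import *
w=grab('wrist','wrist9.png');s=grab('side','side9.png')
import pickle
pickle.dump({k:np.array(w[k]) for k in ('mtx','dist','extrinsics')},open('w9.pkl','wb'))
for n in ['blank']: print([(np.round(a['location'],1).tolist(),round(a['score'],2)) for a in r.pinpoint(w,n)])
"; python3 st.py
```

```text
clock: 11.65
tcp_pos: [0.5958, -0.4054, 0.0932]
orientation: [-1.782, -1.069, 2.046]
contact_force: [-0.4, 0.4, 0.6]
grip_width: 0.0852
[([537.0, 120.0], 0.64), ([322.7, 216.3], 0.61)]
t 11.8 tcp [ 0.5945 -0.4036  0.0958] w 0.0855 F [ 0.   0.3 -0.2]
joints [ 0.6228  1.0579  0.0702  0.9987 -0.3891  1.7161 -2.0127]
x [-0.238   0.5996 -0.7641] z [-0.9282 -0.3721 -0.0029] z ang -158.15724901772273
to tilt 0 [-37.33 -14.85   0.09]
to tilt 35 [-4.86 -1.78  0.15]
to tilt 40 [-0.22  0.09  0.16]
to tilt 45 [4.41 1.95 0.16]
```

View pics/wrist9.png

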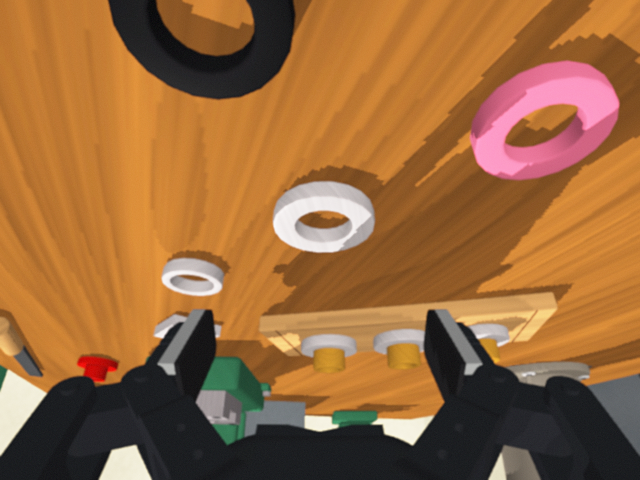

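View pics/side9.png

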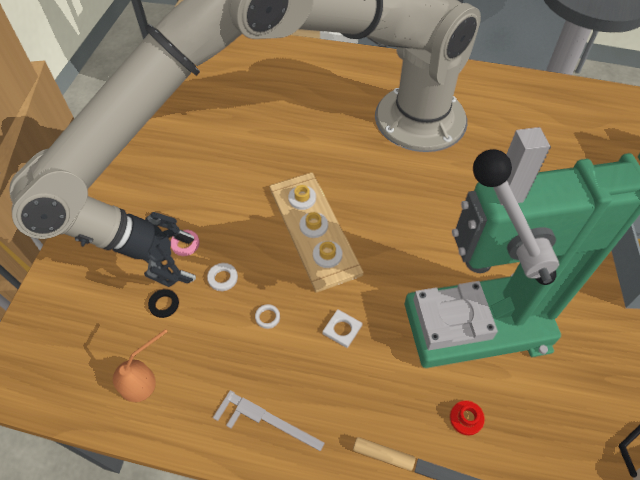

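Run:
```python
from h import *
f=cv2.imread('pics/wrist9.png'); a=f[165:265,260:390]; cv2.imwrite('pics/w9c.png',cv2.resize(a,None,fx=6,fy=6,interpolation=cv2.INTER_CUBIC))
```

```text
(no output)
```

View pics/w9c.png

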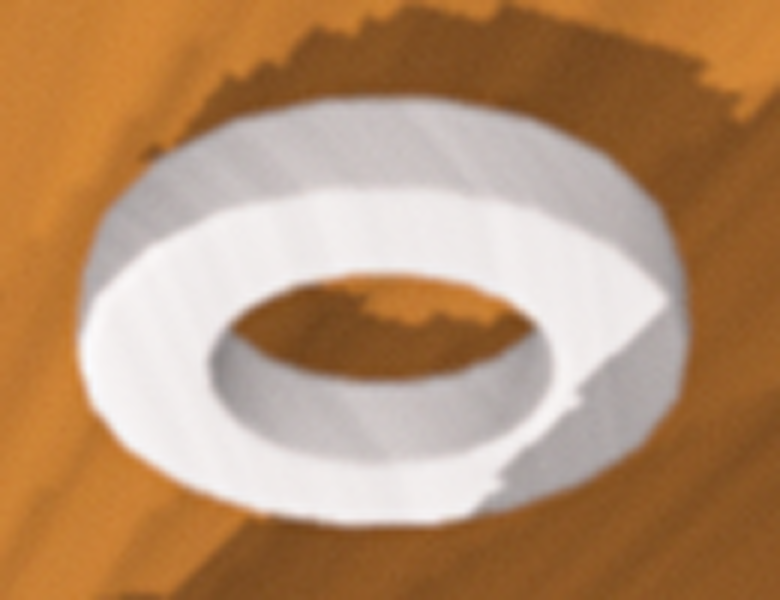

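Run:
```python
import pickle
from h import *
from scipy.optimize import least_squares
np.set_printoptions(precision=4,suppress=True)
w=pickle.load(open('w9.pkl','rb'))
t=np.linspace(0,2*np.pi,361)
def f(p):
    out=[]
    for rad in (.032,.018):
        q=proj(w,np.column_stack([p[0]+rad*np.cos(t),p[1]+rad*np.sin(t),np.full(361,p[2])]))
        out+=[q[:,0].min(),q[:,0].max(),q[:,1].min(),q[:,1].max()]
    return np.array(out)
g=lambda u,o:o+(u+.5)/6-.5
obs=np.array([g(80,260),g(690,260),g(186,165),g(525,165),g(208,260),g(552,260),g(272,165),g(462,165)])
s=least_squares(lambda p:f(p)-obs,[.577,-.36,.012]); print('free z',s.x,s.fun.round(2))
s2=least_squares(lambda p:f([p[0],p[1],.012])-obs,[.577,-.36]); print('z=.012',s2.x,s2.fun.round(2))
o=r.get_obs();M=R.from_rotvec(o['orientation']).as_matrix();T=np.array(o['tcp_pos'])
print(T)
for b in (s.x,np.array([*s2.x,.012]),np.array([.5773,-.36,.012])): print('in tool',M.T@(b-T))
```

```text
free z [ 0.5761 -0.3593  0.0117] [-0.48 -0.31 -0.17 -0.17  0.53  0.27  0.26  0.08]
z=.012 [ 0.5763 -0.3597] [-0.6  -0.2  -0.21 -0.1   0.47  0.33  0.25  0.14]
[ 0.5945 -0.4036  0.0958]
in tool [0.0952 0.0177 0.0009]
in tool [0.0947 0.0178 0.0009]
in tool [0.0943 0.0183 0.    ]
```

```bash
python3 -m inch '[[[0,-0.32,0.78,-1.32,0,0,0],[0,-0.32,0.78,-1.32,0,0,0],[0,-0.32,0.78,-1.32,0,0,0],[0,-0.32,0.78,-1.32,0,0,0],[0,-0.32,0.78,-1.32,0,0,0],[0,-0.08,0.18,-0.35,0,0,0],[0,-0.08,0.18,-0.35,0,0,0],[0,-0.08,0.18,-0.35,0,0,0],[0,-0.08,0.18,-0.35,0,0,0],[0,0,0,0,0,0,0],[0,0,0,0,0,0,0]]]' 50; python3 -c "
from h import *
w=grab('wrist','wrist10.png');
import pickle
pickle.dump({k:np.array(w[k]) for k in ('mtx','dist','extrinsics')},open('w10.pkl','wb'))
"; python3 st.py
```

```text
clock: 12.72
tcp_pos: [0.5762, -0.3584, 0.0161]
orientation: [-1.784, -1.069, 2.046]
contact_force: [-0.1, 0.1, -0.4]
grip_width: 0.0856
t 12.77 tcp [ 0.5762 -0.3586  0.0162] w 0.0854 F [0.7 1.  0.5]
joints [ 0.5981  1.0704  0.0523  1.1696 -0.3929  1.5314 -1.9771]
x [-0.2366  0.5984 -0.7655] z [-0.9283 -0.3717 -0.0037] z ang -158.1771802337731
to tilt 0 [-37.23 -14.76   0.1 ]
to tilt 35 [-4.77 -1.69  0.17]
to tilt 40 [-0.13  0.18  0.18]
to tilt 45 [4.51 2.04 0.19]
```

View pics/wrist10.png

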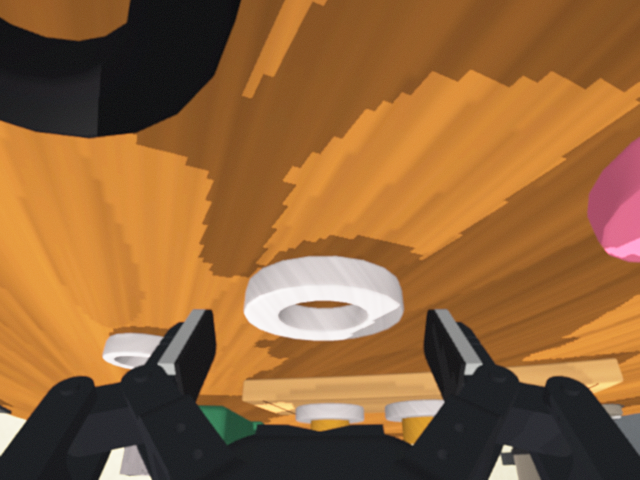

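```bash
python3 -m inch '[[[0,-0.14,0.08,-0.1,0,0,0],[0,0,0,0,0,0,0],[255,0,0,0,0,0,0],[255,0,0,0,0,0,0],[255,0,0,0,0,0,0],[255,0,0,0,0,0,0],[255,0,0,0,0,0,0],[255,0,0,0,0,0,0],[255,0,0,0,0,0,0]]]' 50; python3 -c "
from h import *
w=grab('wrist','wrist11.png');
"; python3 st.py
```

```text
clock: 13.52
tcp_pos: [0.575, -0.3582, 0.0154]
orientation: [-1.785, -1.069, 2.046]
contact_force: [0.9, -4.5, 5.0]
grip_width: 0.0615
t 13.57 tcp [ 0.575  -0.3581  0.0154] w 0.0614 F [ 1.2 -3.6  4.7]
joints [ 0.5984  1.0688  0.0522  1.1748 -0.3926  1.5273 -1.9754]
x [-0.236   0.5979 -0.766 ] z [-0.9284 -0.3717 -0.004 ] z ang -158.1822754606803
to tilt 0 [-37.2  -14.72   0.09]
to tilt 35 [-4.73 -1.65  0.17]
to tilt 40 [-0.09  0.21  0.18]
to tilt 45 [4.55 2.08 0.19]
```

View pics/wrist11.png

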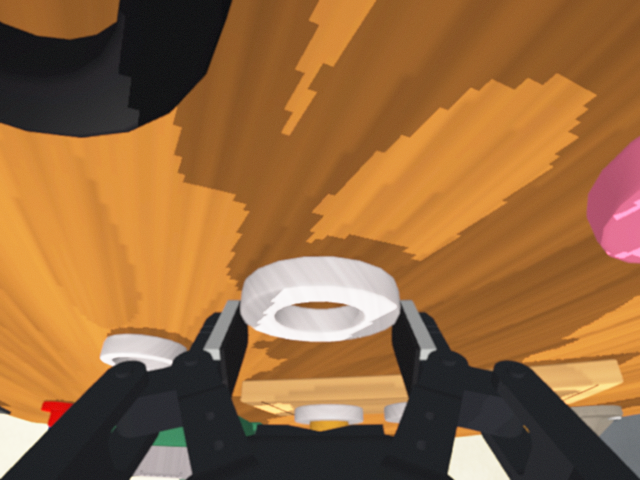

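```bash
python3 -m inch '[[[255,0,0,0.3,0,0,0],[255,0,0,0.6,0,0,0],[255,0,0,1.2,0,0,0],[255,0,0,2,0,0,0],[255,0,0,2,0,0,0],[255,0,0,1.5,0,0,0],[255,0,0,0,0,0,0],[255,0,0,0,0,0,0]]]' 50; python3 -c "
from h import *
w=grab('wrist','wrist12.png');
a=w['frame'][230:360,220:420]; cv2.imwrite('pics/w12c.png',cv2.resize(a,None,fx=4,fy=4,interpolation=cv2.INTER_CUBIC))
"; python3 st.py|head -2
```

```text
clock: 14.23
tcp_pos: [0.5755, -0.358, 0.0929]
orientation: [-1.788, -1.069, 2.046]
contact_force: [-0.0, -0.4, -1.7]
grip_width: 0.0618
t 14.28 tcp [ 0.5748 -0.3575  0.0913] w 0.0612 F [ 0.7  1.  -0.4]
joints [ 0.5954  0.9792  0.0572  1.1748 -0.3916  1.6122 -2.0057]
```

View pics/w12c.png

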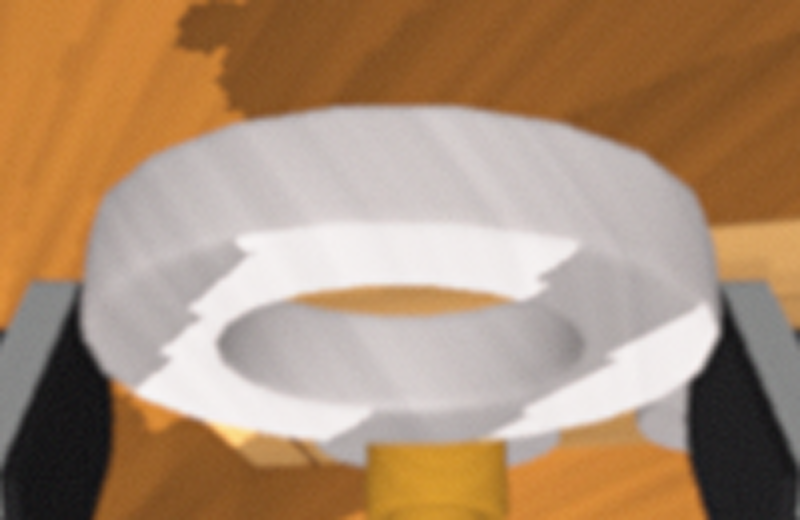

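```bash
cat > fitb.py <<'E'
from fit import *
import sys
def fb(par):
    b=pr(circ(.032,0,par));d=pr(circ(.032,.012,par));c=pr(circ(.018,.012,par))
    return np.array([b[:,1].min(),d[:,1].min(),d[:,1].max(),d[:,0].min(),d[:,0].max(),c[:,0].min(),c[:,0].max(),c[:,1].min(),c[:,1].max()])
def run(obs,th):
    psi0=np.arctan2(-np.sin(th),-np.cos(th))
    s=least_squares(lambda p:fb(p)-obs,[.02,.0,psi0,0])
    print('xy',s.x[:2]*1e3,'tilt deg',np.degrees(s.x[2]-psi0),'z',s.x[3]*1e3,s.fun.round(2))
    a=np.array([np.sin(th),-np.cos(th)]);yt=np.array([-np.cos(th),-np.sin(th)])
    print('origin press(y,z) rel TCP mm',(s.x[0]*a+s.x[1]*yt)*1e3)
if __name__=='__main__':
    g=lambda u,o:o+(u+.5)/4-.5
    obs=np.array([g(105,230),g(222,230),g(442,230),g(81,220),g(719,220),g(217,220),g(583,220),g(285,230),g(410,230)])
    run(obs,np.radians(40))
E
python3 fitb.py
```

```text
xy [10.01397528 12.31785536] tilt deg 0.3438047766459917 z 0.04997878332872981 [-1.65  0.82  0.37 -0.19  0.19  1.21 -1.21  0.88 -0.41]
origin press(y,z) rel TCP mm [ -2.99916542 -15.58891492]
```

```bash
python3 -m inch '[[[255,0.4,1.8,0.5,0,0,0],[255,0.68,3.6,0.5,0,0,0],[255,0.68,3.6,0.5,0,0,0],[255,0.68,3.6,0.5,0,0,0],[255,0.68,3.6,0.5,0,0,0],[255,0.68,3.6,0.5,0,0,0],[255,0.68,3.6,0.5,0,0,0],[255,0.68,3.6,0.5,0,0,0],[255,0.68,3.6,0.5,0,0,0],[255,0.68,3.6,0.5,0,0,0],[255,0.4,2.1,0,0,0,0],[255,0,0,0,0,0,0]]]' 50; python3 -c "
from h import *
w=grab('wrist','wrist13.png');s=grab('side','side13.png');t=grab('top','top13.png')
import pickle
pickle.dump({k:np.array(w[k]) for k in ('mtx','dist','extrinsics')},open('w13.pkl','wb'))
a=s['frame'][260:380,390:570]; cv2.imwrite('pics/s13c.png',cv2.resize(a,None,fx=4.4,fy=4.4,interpolation=cv2.INTER_CUBIC))
a=t['frame'][190:290,160:290]; cv2.imwrite('pics/t13c.png',cv2.resize(a,None,fx=6,fy=6,interpolation=cv2.INTER_CUBIC))
"; python3 st.py
```

```text
clock: 15.28
tcp_pos: [0.6435, 0.0135, 0.1409]
orientation: [-1.779, -1.083, 2.046]
contact_force: [0.6, 0.9, -0.9]
grip_width: 0.0619
t 15.43 tcp [0.6433 0.0041 0.1395] w 0.0613 F [ 0.2 -1.5 -1.3]
joints [ 0.211   0.7615 -0.0712  1.4951 -0.559   1.3231 -2.3477]
x [-0.2379  0.5977 -0.7656] z [-0.9285 -0.3712 -0.0013] z ang -158.20914558080193
to tilt 0 [-37.18 -14.87   0.18]
to tilt 35 [-4.71 -1.81  0.21]
to tilt 40 [-0.07  0.05  0.21]
to tilt 45 [4.57 1.92 0.21]
```

View pics/wrist13.png

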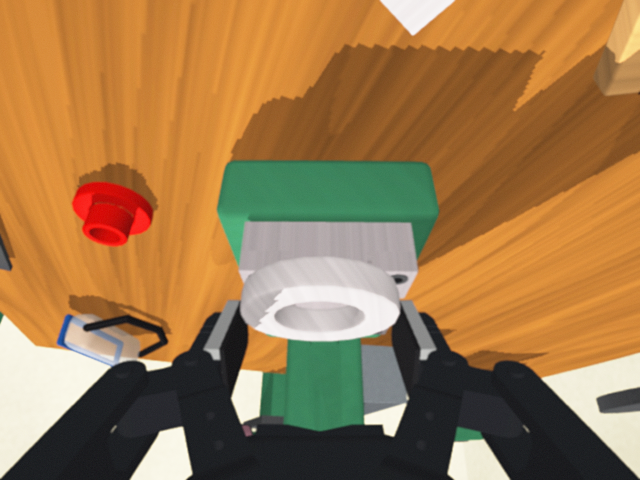

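View pics/s13c.png

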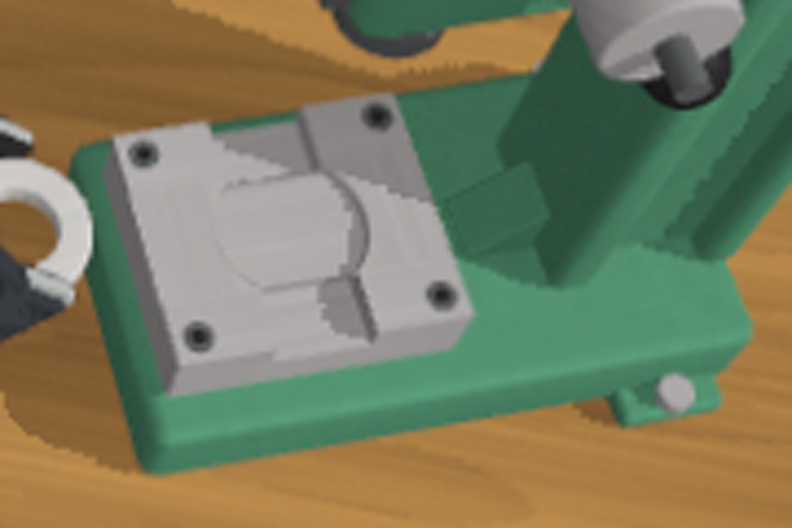

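View pics/t13c.png

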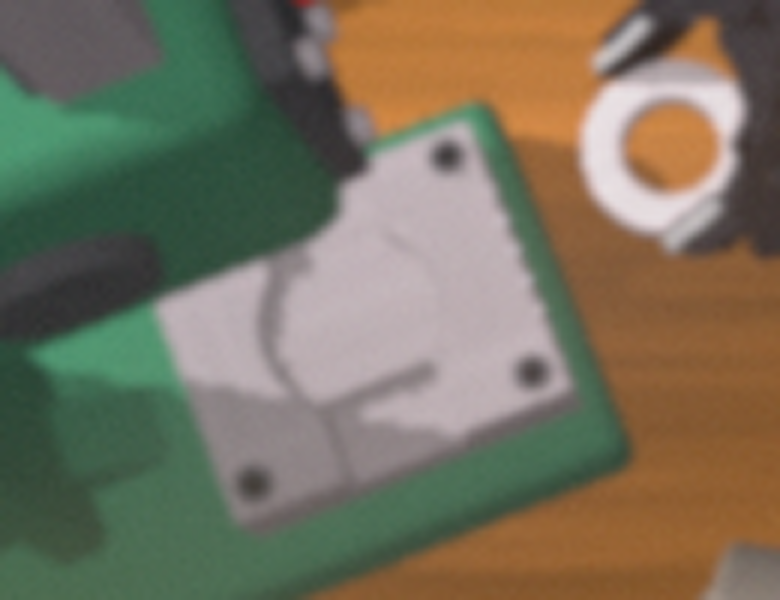

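Run:
```python
import pickle
from h import *
np.set_printoptions(precision=4,suppress=True)
P=pickle.load(open('cams.pkl','rb'));S,T=P['side'],P['top']
ct=lambda u,v:(160+(u+.5)/6-.5,190+(v+.5)/6-.5)
cs=lambda u,v:(390+(u+.5)/4.4-.5,260+(v+.5)/4.4-.5)
zt=.1359
tcp=np.array([.6433,.0041]);y=np.radians(22);px=np.array([np.cos(y),np.sin(y)]);py=np.array([-px[1],px[0]])
b=at_z(T,ct(664,148),zt)[:2]; h=at_z(T,ct(670,147),zt)[:2]
B=[at_z(T,ct(*q),.086)[:2] for q in [(445,155),(532,372),(254,483)]]
cen=(B[0]+B[2])/2
print('top: blank',b,h,'expected',tcp-.003*py,'die centre',cen,'rel press',[(b-cen)@px,(b-cen)@py])
bs=[at_z(S,cs(*q),.086)[:2] for q in [(143,153),(376,117),(441,295),(198,337)]]
print('side die centre',np.mean(bs,0))
# full side picture for blank
f=cv2.imread('pics/side13.png'); a=f[250:370,330:430]; cv2.imwrite('pics/s13b.png',cv2.resize(a,None,fx=5,fy=5,interpolation=cv2.INTER_CUBIC))
```

```text
top: blank [0.6439 0.0064] [0.6442 0.0043] expected [0.6444 0.0013] die centre [0.5942 0.1257] rel press [np.float64(0.0013054157519508047), np.float64(-0.12926697395156192)]
side die centre [0.5943 0.123 ]
```

View pics/s13b.png

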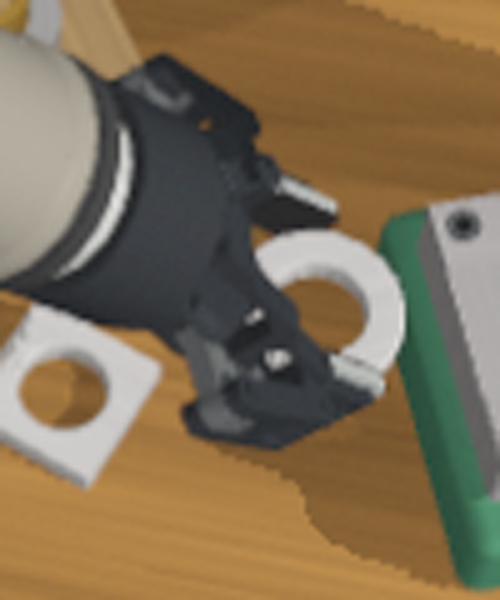

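```bash
python3 -m inch '[[[255,-0.5,1.2,-0.2,0,0,0],[255,-0.9,2.25,-0.4,0,0,0],[255,-0.9,2.25,-0.4,0,0,0],[255,-0.9,2.25,-0.4,0,0,0],[255,-0.9,2.25,-0.4,0,0,0],[255,-0.6,1.5,-0.3,0,0,0],[255,-0.3,0.7,0,0,0,0],[255,0,0,0,0,0,0],[255,0,0,0,0,0,0]]]' 50; python3 -c "
from h import *
w=grab('wrist','wrist14.png');s=grab('side','side14.png')
import pickle
pickle.dump({k:np.array(w[k]) for k in ('mtx','dist','extrinsics')},open('w14.pkl','wb'))
a=s['frame'][230:370,380:560]; cv2.imwrite('pics/s14c.png',cv2.resize(a,None,fx=4.2,fy=4.2,interpolation=cv2.INTER_CUBIC))
"; python3 st.py
```

```text
clock: 16.18
tcp_pos: [0.5944, 0.1283, 0.1197]
orientation: [-1.785, -1.068, 2.046]
contact_force: [0.7, -1.6, -0.5]
grip_width: 0.0616
t 16.28 tcp [0.595  0.1274 0.1197] w 0.0613 F [ 0.2 -0.4  0.3]
joints [ 0.0919  0.6948 -0.1361  1.6901 -0.6321  1.1219 -2.3993]
x [-0.2346  0.5982 -0.7662] z [-0.9293 -0.3694 -0.0039] z ang -158.32008627194398
to tilt 0 [-37.19 -14.67   0.23]
to tilt 35 [-4.71 -1.64  0.31]
to tilt 40 [-0.07  0.22  0.32]
to tilt 45 [4.57 2.08 0.33]
```

View pics/wrist14.png

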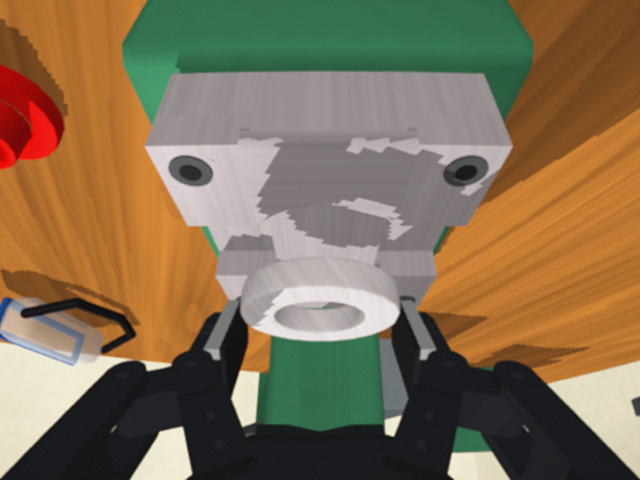

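View pics/s14c.png

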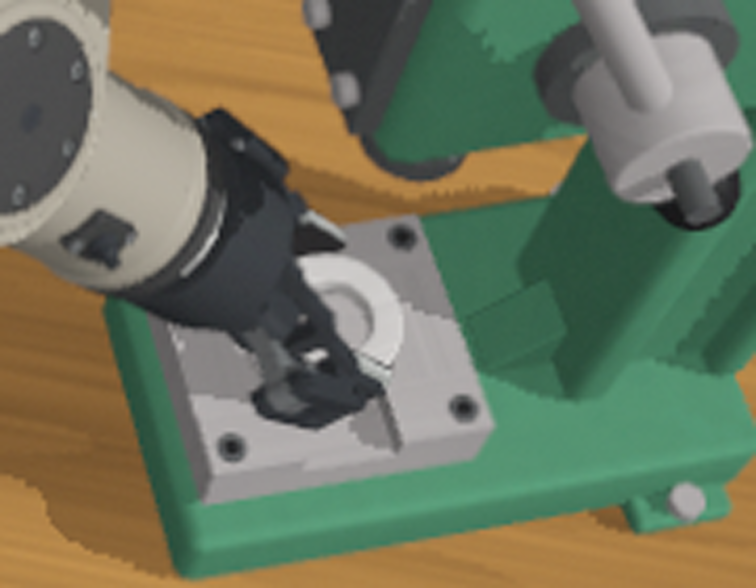

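Run:
```python
import pickle
from h import *
np.set_printoptions(precision=4,suppress=True)
o=r.get_obs();M=R.from_rotvec(o['orientation']).as_matrix();T=np.array(o['tcp_pos'])
w=pickle.load(open('w14.pkl','rb'))
E=w['extrinsics'];print('cam in tool',M.T@(E[:3,3]-T),'\n',M.T@E[:3,:3])
f=cv2.imread('pics/wrist14.png')
def dark(g,x0,x1,y0,y1,th=60):
    s=g[y0:y1,x0:x1]; m=(s<th).astype(float); ys,xs=np.nonzero(m); return xs.mean()+x0,ys.mean()+y0,m.sum()
g=cv2.cvtColor(f,cv2.COLOR_BGR2GRAY)
b1=dark(g,165,215,150,195);b2=dark(g,440,492,150,195);print(b1,b2)
Tx=lambda uv,z:at_z(w,uv[:2],z)
pb=[Tx(b1,.086),Tx(b2,.086)]
d=(pb[0]-pb[1])[:2];print('bolts world',pb,np.degrees(np.arctan2(d[1],d[0])),np.linalg.norm(d))
print('in tool',[M.T@(p-T) for p in pb])
a=f[130:320,130:530];cv2.imwrite('pics/w14c.png',cv2.resize(a,None,fx=2,fy=2,interpolation=cv2.INTER_CUBIC))
g2=cv2.cvtColor(cv2.imread('pics/wrist3.png'),cv2.COLOR_BGR2GRAY)
print('w3',dark(g2,160,210,170,212),dark(g2,442,494,170,212))
g2=cv2.cvtColor(cv2.imread('pics/wrist2.png'),cv2.COLOR_BGR2GRAY)
print('w2',dark(g2,160,210,165,205),dark(g2,440,492,165,205))
```

```text
cam in tool [-0.1283  0.0797 -0.0012] 
 [[-0.0013  0.3169 -0.9485]
 [ 0.0021  0.9485  0.3169]
 [ 1.     -0.0016 -0.0019]]
(np.float64(190.02057613168725), np.float64(172.20987654320987), np.float64(243.0)) (np.float64(460.82382133995037), np.float64(174.0620347394541), np.float64(403.0))
bolts world [array([0.6551, 0.0938, 0.086 ]), array([0.5727, 0.0612, 0.086 ])] 21.55522181978789 0.088596162223162
in tool [array([-0.0084,  0.0627, -0.0433]), array([-0.0085,  0.0624,  0.0453])]
w3 (np.float64(184.32340425531913), np.float64(193.31914893617022), np.float64(235.0)) (np.float64(467.9155495978552), np.float64(192.58042895442358), np.float64(746.0))
w2 (np.float64(185.52244897959184), np.float64(185.4530612244898), np.float64(245.0)) (np.float64(464.4014869888476), np.float64(186.1375464684015), np.float64(269.0))
```

View pics/w14c.png

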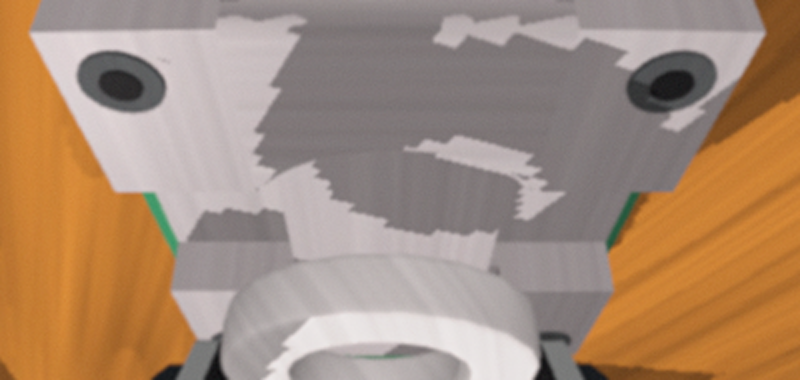

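```bash
python3 - <<'E'
from fit import *
np.set_printoptions(precision=2,suppress=True)
th=np.radians(39.95)
a=np.array([np.sin(th),-np.cos(th)]);yt=np.array([-np.cos(th),-np.sin(th)])
def row2py(row,z,col=320):
    n=cv2.undistortPoints(np.array([[[col,row]]],float),K,D)[0,0]
    v=look-n[1]*up+n[0]*right
    c=cam[0]*a+cam[1]*yt; d=v[0]*a+v[1]*yt
    s=(z-c[1])/d[1]; return (c+s*d)[0]*1e3
for tz in (.1197,.1187):
    h=.086-tz
    for nm,row,col,py in [('front edge',146.2,147,-65),('bolts',171.2,190,-54.4),('pocket front',225.2,190,-22)]:
        y=row2py(row,h,col); print(tz,nm,y,'-> cavity py rel TCP',y-py)
E
python3 - <<'E'
import cv2
f=cv2.imread('pics/wrist14.png')
a=f[240:345,225:415]; cv2.imwrite('pics/w14b.png',cv2.resize(a,None,fx=4,fy=4,interpolation=cv2.INTER_CUBIC))
E
```

```text
0.1197 front edge -68.73684813295932 -> cavity py rel TCP -3.7368481329593237
0.1197 bolts -57.40178666355014 -> cavity py rel TCP -3.001786663550142
0.1197 pocket front -25.89868965078805 -> cavity py rel TCP -3.89868965078805
0.1187 front edge -69.69585834118404 -> cavity py rel TCP -4.695858341184035
0.1187 bolts -58.500209661790066 -> cavity py rel TCP -4.100209661790068
0.1187 pocket front -27.38457721289661 -> cavity py rel TCP -5.384577212896609
```

View pics/w14b.png

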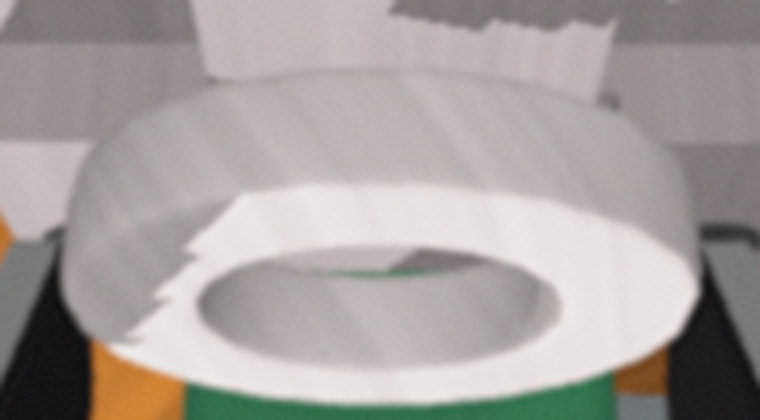

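Run:
```python
import cv2
for n in ('wrist2','wrist3'):
    f=cv2.imread(f'pics/{n}.png'); a=f[140:240,130:530]; cv2.imwrite(f'pics/{n}c.png',cv2.resize(a,None,fx=2,fy=2,interpolation=cv2.INTER_CUBIC))
```

```text
(no output)
```

View pics/wrist3c.png

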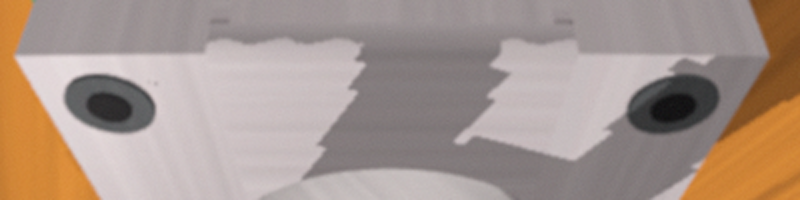

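Run:
```python
from fit import *
th=np.radians(40.0)
a=np.array([np.sin(th),-np.cos(th)]);yt=np.array([-np.cos(th),-np.sin(th)])
def row2py(row,z,col=320):
    n=cv2.undistortPoints(np.array([[[col,row]]],float),K,D)[0,0]
    v=look-n[1]*up+n[0]*right
    c=cam[0]*a+cam[1]*yt; d=v[0]*a+v[1]*yt
    s=(z-c[1])/d[1]; return (c+s*d)[0]*1e3
h=.086-.1124
for nm,row,col,py in [('front edge',167.0,138,-65),('bolts',191.2,185,-54.4)]:
    print(nm,row2py(row,h,col)-py)
```

```text
front edge -2.5542246059805933
bolts -1.7514503908972543
```

```bash
python3 -m inch '[[[255,-0.24,-0.03,-0.3,0,0,0],[255,0,0,-0.4,0,0,0],[255,0,0,-0.4,0,0,0],[255,0,0,-0.4,0,0,0],[255,0,0,0,0,0,0],[255,0,0,0,0,0,0]]]' 50; python3 -c "
from h import *
w=grab('wrist','wrist15.png');s=grab('side','side15.png')
a=s['frame'][230:370,380:560]; cv2.imwrite('pics/s15c.png',cv2.resize(a,None,fx=4.2,fy=4.2,interpolation=cv2.INTER_CUBIC))
a=w['frame'][150:350,120:520];cv2.imwrite('pics/w15c.png',cv2.resize(a,None,fx=2,fy=2,interpolation=cv2.INTER_CUBIC))
"; python3 st.py
```

```text
clock: 16.78
tcp_pos: [0.5913, 0.1293, 0.1043]
orientation: [-1.782, -1.07, 2.047]
contact_force: [0.3, 0.0, -0.5]
grip_width: 0.0616
t 16.88 tcp [0.5915 0.1294 0.1048] w 0.0614 F [ 0.1  0.4 -0.2]
joints [ 0.0929  0.7126 -0.141   1.7011 -0.6362  1.0991 -2.3825]
x [-0.2371  0.5988 -0.765 ] z [-0.9282 -0.372  -0.0035] z ang -158.1602328570215
to tilt 0 [-37.27 -14.79   0.08]
to tilt 35 [-4.8  -1.71  0.15]
to tilt 40 [-0.16  0.15  0.16]
to tilt 45 [4.48 2.02 0.17]
```

View pics/w15c.png

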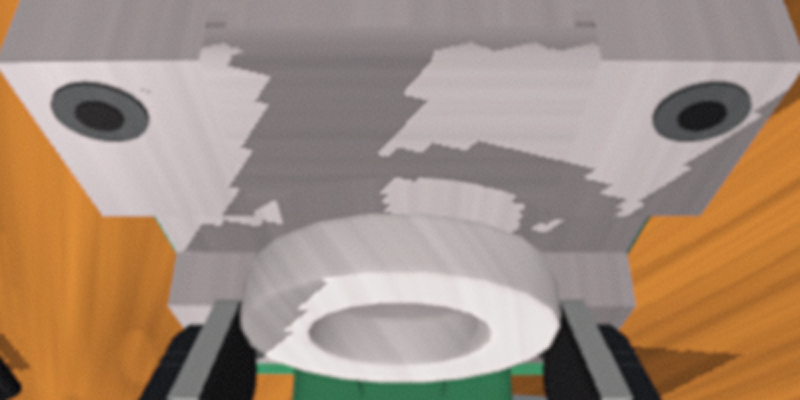

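View pics/s15c.png

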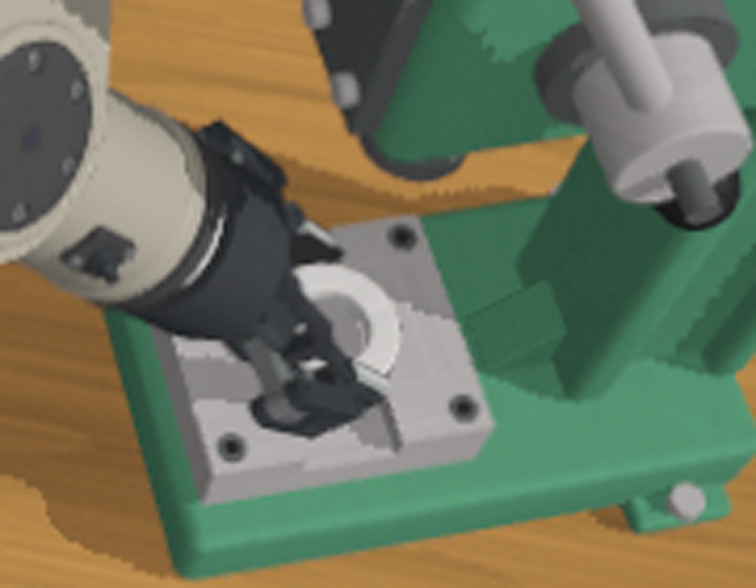

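```bash
cat > rp.py <<'E'
from fit import *
def row2py(row,z,col,th):
    th=np.radians(th);a=np.array([np.sin(th),-np.cos(th)]);yt=np.array([-np.cos(th),-np.sin(th)])
    n=cv2.undistortPoints(np.array([[[col,row]]],float),K,D)[0,0]
    v=look-n[1]*up+n[0]*right
    c=cam[0]*a+cam[1]*yt; d=v[0]*a+v[1]*yt
    s=(z-c[1])/d[1]; return (c+s*d)[0]*1e3
E
python3 - <<'E'
from rp import *
for tz in (.1048,.1043):
  h=.086-tz
  for nm,row,col,py in [('front edge',181.2,125,-65),('bolts',205.7,170,-54.4),('pocket front',257.3,172,-22)]:
    print(tz,nm,row2py(row,h,col,40.0)-py)
o=r.get_obs();print(o['tcp_pos'],o['clock'])
E
```

```text
0.1048 front edge -5.0853390359526145
0.1048 bolts -4.251792375567007
0.1048 pocket front -4.4497999459749735
0.1043 front edge -5.663708815028997
0.1043 bolts -4.916417004009389
0.1043 pocket front -5.357356893565861
[0.59154403 0.12937526 0.10479385] 16.8833
```

```bash
python3 -m inch '[[[255,0.05,-0.12,0,0,0,0],[255,0,0,0,0,0,0],[255,0,0,0,0,0,0]]]' 50; python3 -c "
from h import *
w=grab('wrist','wrist16.png')
a=w['frame'][150:350,120:520];cv2.imwrite('pics/w16c.png',cv2.resize(a,None,fx=2,fy=2,interpolation=cv2.INTER_CUBIC))
"; python3 st.py|head -1
```

```text
clock: 17.13
tcp_pos: [0.5922, 0.128, 0.105]
orientation: [-1.784, -1.07, 2.046]
contact_force: [0.3, 0.8, -0.5]
grip_width: 0.0615
t 17.18 tcp [0.5921 0.128  0.1049] w 0.0618 F [ 0.3  0.  -1.3]
```

```bash
python3 -m inch '[[[255,0,0,-0.2,0,0,0],[255,0,0,-0.15,0,0,0],[255,0,0,0,0,0,0]]]' 50; python3 -m inch '[[[255,0,0,-0.12,0,0,0],[255,0,0,-0.12,0,0,0],[255,0,0,0,0,0,0]]]' 50
```

```text
clock: 17.43
tcp_pos: [0.5917, 0.1281, 0.1009]
orientation: [-1.782, -1.07, 2.047]
contact_force: [0.4, 0.6, -1.6]
grip_width: 0.0616
clock: 17.68
tcp_pos: [0.5918, 0.1281, 0.0986]
orientation: [-1.783, -1.07, 2.046]
contact_force: [-0.3, 0.2, -0.4]
grip_width: 0.0614
```

```bash
python3 -m inch '[[[255,0,0,-0.1,0,0,0],[255,0,0,-0.08,0,0,0],[255,0,0,0,0,0,0]]]' 50; python3 -m inch '[[[255,0,0,-0.07,0,0,0],[255,0,0,0,0,0,0]]]' 50;  python3 -m inch '[[[255,0,0,-0.07,0,0,0],[255,0,0,0,0,0,0]]]' 50
```

```text
clock: 17.93
tcp_pos: [0.5919, 0.1281, 0.0969]
orientation: [-1.783, -1.07, 2.046]
contact_force: [0.3, -0.9, -0.6]
grip_width: 0.0616
clock: 18.1
tcp_pos: [0.592, 0.1281, 0.0963]
orientation: [-1.783, -1.07, 2.046]
contact_force: [-0.9, 0.3, -1.1]
grip_width: 0.0616
clock: 18.27
tcp_pos: [0.592, 0.1281, 0.0956]
orientation: [-1.783, -1.07, 2.046]
contact_force: [0.4, -0.2, -1.5]
grip_width: 0.0615
```

```bash
python3 -m inch '[[[255,0,0,-0.07,0,0,0],[255,0,0,0,0,0,0]]]' 50; python3 -m inch '[[[255,0,0,-0.06,0,0,0],[255,0,0,0,0,0,0]]]' 50
```

```text
clock: 18.43
tcp_pos: [0.592, 0.1281, 0.0954]
orientation: [-1.783, -1.07, 2.046]
contact_force: [-0.8, -1.1, 2.8]
grip_width: 0.0614
clock: 18.6
tcp_pos: [0.592, 0.1282, 0.0953]
orientation: [-1.783, -1.071, 2.045]
contact_force: [-1.5, -2.6, 6.2]
grip_width: 0.0614
```

```bash
python3 -m inch '[[[255,0,0,0.06,0,0,0],[10,0,0,0,0,0,0],[10,0,0,0,0,0,0],[10,0,0,0,0,0,0],[10,0,0,0,0,0,0],[10,0,0,0,0,0,0],[10,0,0,0,0,0,0]]]' 50
python3 - <<'E'
from h import *
o=r.get_obs();print(o['clock'],o['tcp_pos'],o['contact_force'],o['grip_width'])
w=grab('wrist','wrist17.png')
for n in ['blank','cavity']: print(n,[(np.round(a['location'],1).tolist(),round(a['score'],2)) for a in r.pinpoint(w,n)])
E
```

```text
clock: 19.18
tcp_pos: [0.592, 0.1281, 0.0949]
orientation: [-1.783, -1.07, 2.046]
contact_force: [0.5, -0.4, -0.1]
grip_width: 0.0821
19.1833 [0.59197784 0.12811642 0.09488493] [ 0.50821176 -0.35337169 -0.14688272] 0.08206078754037519
blank []
cavity [([319.3, 290.8], 0.89)]
```

```bash
python3 -m inch '[[[10,0.2,-0.5,0.65,0,0,0],[10,0.36,-0.9,1.15,0,0,0],[10,0.36,-0.9,1.15,0,0,0],[10,0.36,-0.9,1.15,0,0,0],[10,0.8,-2,0.5,0,0,0],[10,1.3,-3.2,0,0,0,0],[10,1.3,-3.2,0,0,0,0],[10,1.3,-3.2,0,0,0,0],[10,0.6,-1.5,0,0,0,0],[10,0,0,0,0,0,0],[10,0,0,0,0,0,0]]]' 50
python3 - <<'E'
from h import *
np.set_printoptions(precision=4,suppress=True)
s=grab('side','side18.png');t=grab('top','top18.png');w=grab('wrist','wrist18.png')
import pickle
pickle.dump({c:{k:np.array(p[k]) for k in ('mtx','dist','extrinsics','frame')} for c,p in (('side',s),('top',t),('wrist',w))},open('end.pkl','wb'))
for nm,p in (('side',s),('top',t),('wrist',w)):
  for n,z in [('blank',.08),('cavity',.08),('hub_in_press',.018)]:
    for a in r.pinpoint(p,n): print(nm,n,np.round(a['location'],1),round(a['score'],2),at_z(p,a['location'],z)[:2])
o=r.get_obs();print(o['clock'],o['tcp_pos'],o['contact_force'])
E
```

```text
clock: 20.25
tcp_pos: [0.6581, -0.0366, 0.141]
orientation: [-1.784, -1.067, 2.045]
contact_force: [0.5, 1.0, 0.3]
grip_width: 0.0817
side blank [183.5 243.7] 0.75 [ 0.5575 -0.441 ]
side blank [163.6 307.3] 0.67 [ 0.7049 -0.4279]
side blank [455.2 313.5] 0.64 [0.5977 0.124 ]
side cavity [455.3 313.2] 0.62 [0.5971 0.1241]
side hub_in_press [464.2 417.5] 0.96 [0.7738 0.1697]
side hub_in_press [310.1 226.7] 0.76 [ 0.4189 -0.2042]
side hub_in_press [433.3 314.5] 0.56 [0.577  0.0898]
top blank [471.5 218.7] 0.97 [ 0.645  -0.4356]
top blank [480.3 285.1] 0.9 [ 0.496  -0.4459]
top blank [215.7 242.5] 0.63 [0.5956 0.132 ]
top cavity [222.2 241. ] 0.82 [0.5988 0.1177]
top cavity [382.3 358.5] 0.33 [ 0.3413 -0.229 ]
wrist blank [318.5 325.5] 0.77 [0.5908 0.1377]
wrist cavity [319.7 321.7] 0.8 [0.5938 0.1274]
wrist hub_in_press [136.4 236.4] 0.93 [0.7621 0.1487]
20.85 [ 0.6577 -0.0348  0.141 ] [-0.6188 -0.6144 -0.0589]
```

```bash
cat > endfit.py <<'E'
import pickle
from h import *
from scipy.optimize import minimize
np.set_printoptions(precision=4,suppress=True)
E=pickle.load(open('end.pkl','rb'))
t=np.linspace(0,2*np.pi,181)[:-1]
G={}
for c in ('side','top','wrist'):
    g=cv2.GaussianBlur(cv2.cvtColor(E[c]['frame'],cv2.COLOR_BGR2GRAY).astype(np.float32),(0,0),0.8); G[c]=g
def samp(c,X):
    q=proj(E[c],X).astype(np.float32); return cv2.remap(G[c],q[:,0].reshape(-1,1),q[:,1].reshape(-1,1),cv2.INTER_LINEAR)[:,0]
def score(p,cams,z=None):
    x,y=p[:2]; zz=p[2] if z is None else z; tx,ty=(p[3],p[4]) if len(p)>3 else (0,0)
    s=0
    for c in cams:
        for rad,sg in ((.032,1),(.018,-1)):
            def ring(r_):
                dx,dy=r_*np.cos(t),r_*np.sin(t); return np.column_stack([x+dx,y+dy,zz+tx*dy-ty*dx])
            d=np.abs(samp(c,ring(rad-.0015))-samp(c,ring(rad+.0015))); s+=np.minimum(d,40).mean()
    return -s
for cams in (['side'],['wrist'],['top'],['side','wrist']):
    best=None
    for x in np.arange(.588,.602,.001):
        for y in np.arange(.118,.133,.001):
            for z in ([.092,.095,.098] if cams!=['top'] else [.092]):
                v=score([x,y,z],cams)
                if best is None or v<best[0]: best=(v,[x,y,z])
    m=minimize(score,best[1],args=(cams,),method='Nelder-Mead',options=dict(xatol=1e-5,fatol=1e-3,initial_simplex=np.array([best[1]]+[list(np.array(best[1])+d) for d in np.eye(3)*.001])))
    print(cams,m.x,m.fun,'z=.092:',[round(v,4) for v in minimize(lambda p:score([p[0],p[1],.092],cams),best[1][:2],method='Nelder-Mead').x], 'score at z .092..', [round(minimize(lambda p:score([p[0],p[1],zz],cams),best[1][:2],method='Nelder-Mead').fun,2) for zz in (.088,.09,.092,.094,.096,.098)])
E
python3 endfit.py
```

```text
['side'] [0.5876 0.1258 0.0767] -58.762840270996094 z=.092: [np.float64(0.5957), np.float64(0.1235)] score at z .092.. [np.float64(-58.21), np.float64(-58.03), np.float64(-57.81), np.float64(-57.54), np.float64(-57.18), np.float64(-56.81)]
['wrist'] [0.5961 0.1213 0.0938] -54.108219146728516 z=.092: [np.float64(0.5939), np.float64(0.1268)] score at z .092.. [np.float64(-48.54), np.float64(-51.65), np.float64(-53.47), np.float64(-54.1), np.float64(-25.39), np.float64(-25.42)]
['top'] [0.5942 0.1258 0.0919] -58.99881362915039 z=.092: [np.float64(0.5941), np.float64(0.1258)] score at z .092.. [np.float64(-59.13), np.float64(-59.07), np.float64(-58.99), np.float64(-58.91), np.float64(-58.79), np.float64(-58.64)]
['side', 'wrist'] [0.5959 0.1233 0.0932] -110.52772521972656 z=.092: [np.float64(0.5951), np.float64(0.1246)] score at z .092.. [np.float64(-76.23), np.float64(-76.38), np.float64(-102.36), np.float64(-105.6), np.float64(-78.27), np.float64(-80.51)]
```

```bash
cat >> endfit.py <<'E'
print('--- tilt')
for cams,x0 in ((['wrist'],[.5945,.1255,.093,0,0]),(['side'],[.5957,.1235,.092,0,0])):
    f=(lambda p:score(p,cams)) if cams==['wrist'] else (lambda p:score([p[0],p[1],.092,p[3],p[4]],cams))
    S0=np.array([x0]+[list(np.array(x0)+d) for d in np.diag([.001,.001,.001,.03,.03])])
    m=minimize(f,x0,method='Nelder-Mead',options=dict(initial_simplex=S0,maxiter=2000,xatol=1e-5,fatol=1e-4)); print(cams,m.x,m.fun)
print('--- hub on board')
def sc2(p,c):
    s=0
    for rad,z in ((.032,.03),(.018,.05)):
        k=[samp(c,np.column_stack([p[0]+q*np.cos(t),p[1]+q*np.sin(t),np.full(len(t),z)])) for q in (rad-.0015,rad+.0015)]
        s+=np.minimum(np.abs(k[0]-k[1]),40).mean()
    return -s
for c in ('top','side'):
    P=[]
    for g in ((.4135,-.1945),(.482,-.1495),(.345,-.2385)):
        b=min(((sc2((g[0]+a,g[1]+d),c),g[0]+a,g[1]+d) for a in np.arange(-.006,.007,.001) for d in np.arange(-.006,.007,.001)))
        P.append(minimize(sc2,b[1:],args=(c,),method='Nelder-Mead').x)
    P=np.array(P);u=(P[1]-P[2])/np.linalg.norm(P[1]-P[2]);m=(P[1]+P[2])/2
    print(c,P.tolist(),'dist',np.linalg.norm(P[0]-P[1]),np.linalg.norm(P[0]-P[2]),'off line',(P[0]-m)@[-u[1],u[0]])
E
python3 endfit.py | sed -n '/tilt/,$p'
```

```text
--- tilt
['wrist'] [0.5943 0.1257 0.0924 0.0066 0.005 ] -53.983001708984375
['side'] [ 0.5957  0.1235  0.0938 -0.0604 -0.005 ] -58.477840423583984
--- hub on board
top [[0.3987251122242549, -0.1777708712461971], [0.5209488802713111, -0.12758485165091696], [0.3442579107337631, -0.2383581073524227]] dist 0.13212602332030754 0.08147078750814525 off line 0.02240159533268519
side [[0.4164855130825219, -0.19750077735757393], [0.5035555434923622, -0.14578202641326937], [0.3468363237092796, -0.23994218653022284]] dist 0.10127200696544686 0.08156152765188976 off line 0.0005097925562080778
```

```bash
cat > chk.py <<'E'
import io,contextlib
with contextlib.redirect_stdout(io.StringIO()):
    from endfit import *
for tx in (-.09,-.06,-.04,-.02,0,.02,.04,.06,.09):
    v=[]
    for c,x0 in (('wrist',[.5943,.1257,.0925]),('side',[.5957,.1235,.0925])):
        v.append(min(minimize(lambda p:score([p[0],p[1],p[2],tx,0.004],[c]),[x0[0],x0[1]+dy,x0[2]],method='Nelder-Mead',options=dict(initial_simplex=np.array([[x0[0],x0[1]+dy,x0[2]]]+[list(np.array([x0[0],x0[1]+dy,x0[2]])+d) for d in np.eye(3)*.0015]))).fun for dy in (-.002,0,.002)))
    print(tx,np.round(v,2))
a=cv2.imread('pics/side9.png').astype(int);b=cv2.imread('pics/side18.png').astype(int)
d=np.abs(a-b).max(2)[165:300,262:365]; print('board region diff max/mean between t=11.7 and now',d.max(),d.mean().round(2),(d>25).sum())
for nm,(x,y) in dict(small=(268,316),square=(343,327)).items():
    d=np.abs(cv2.imread('pics/side0.png').astype(int)-b).max(2)[y-22:y+22,x-22:x+22]; print(nm,d.max(),d.mean().round(2))
hsv=cv2.cvtColor(cv2.imread('pics/side18.png'),cv2.COLOR_BGR2HSV)
E
python3 chk.py
```

```text
-0.09 [-41.01 -58.37]
-0.06 [-46.49 -58.34]
-0.04 [-50.53 -58.26]
-0.02 [-53.34 -59.01]
0 [-54.11 -57.74]
0.02 [-53.58 -58.59]
0.04 [-52.31 -56.8 ]
0.06 [-50.05 -56.02]
0.09 [-45.25 -56.91]
board region diff max/mean between t=11.7 and now 187 42.65 6344
small 127 23.3
square 172 70.04
```

```bash
python3 -m inch '[[[10,-0.57,-3.6,0.6,0,0,0],[10,-0.57,-3.6,0.6,0,0,0],[10,-0.57,-3.6,0.6,0,0,0],[10,-0.57,-3.6,0.6,0,0,0],[10,-0.57,-3.6,0.6,0,0,0],[10,-0.57,-3.6,0.6,0,0,0],[10,-0.57,-3.6,0.6,0,0,0],[10,-0.57,-3.6,0.6,0,0,0],[10,-0.57,-3.6,0.6,0,0,0],[10,-0.57,-3.6,0.6,0,0,0],[10,0,0,0,0,0,0],[10,0,0,0,0,0,0]]]' 50
python3 - <<'E'
from h import *
np.set_printoptions(precision=4,suppress=True)
s=grab('side','side19.png');t=grab('top','top19.png')
for nm,p in (('side',s),('top',t)):
  for n,z in [('hub_a',.018),('hub_in_press',.018),('blank',.08),('blank_small',0),('blank_square',0)]:
    for a in r.pinpoint(p,n): print(nm,n,np.round(a['location'],1),round(a['score'],2),at_z(p,a['location'],z)[:2])
a=cv2.imread('pics/side9.png').astype(int);b=s['frame'].astype(int)
def d(A,x0,x1,y0,y1):
    e=np.abs(A-b).max(2)[y0:y1,x0:x1]; return e.max(),e.mean().round(2),int((e>40).sum())
print('board vs side9',d(a,285,345,180,280)); print('small vs side9',d(a,250,290,298,335),'square',d(a,320,366,305,350))
g=cv2.imread('pics/side0.png').astype(int); print('hubA vs start',d(g,308,345,236,270),'hubB',d(g,285,318,180,212),'small',d(g,250,290,298,335),'square',d(g,320,366,305,350))
print(r.get_obs()['clock'],r.get_obs()['tcp_pos'],r.get_obs()['contact_force'])
E
```

```text
clock: 21.85
tcp_pos: [0.5993, -0.3982, 0.2004]
orientation: [-1.784, -1.063, 2.046]
contact_force: [1.1, 0.6, 0.0]
grip_width: 0.0821
side hub_a [327.9 254.1] 0.81 [ 0.4811 -0.1499]
side hub_a [301.8 198.7] 0.72 [ 0.3459 -0.241 ]
side hub_a [267.3 315.3] 0.46 [ 0.6502 -0.2395]
side hub_in_press [311.  228.3] 0.7 [ 0.4227 -0.2012]
side hub_in_press [465.1 417.1] 0.64 [0.7727 0.1712]
side blank [453.3 312.3] 0.97 [0.596  0.1202]
side blank [187.1 244.3] 0.91 [ 0.5573 -0.433 ]
side blank [164.9 306.1] 0.6 [ 0.7019 -0.4263]
side blank_small [266.1 315.4] 0.69 [ 0.6431 -0.2458]
side blank_small [477.1 267.2] 0.31 [0.4343 0.1735]
side blank_square [345.1 329.1] 0.78 [ 0.6382 -0.0803]
top hub_a [342.8 295.9] 0.83 [ 0.4825 -0.1484]
top hub_a [384.4 358.4] 0.79 [ 0.3423 -0.2391]
top hub_in_press [200.9 179.3] 0.78 [0.7631 0.185 ]
top hub_in_press [365.4 324.2] 0.64 [ 0.4182 -0.1984]
top hub_in_press [315.4 232.8] 0.64 [ 0.6303 -0.0865]
top blank [472.3 219.8] 0.94 [ 0.6424 -0.4372]
top blank [479.9 286.5] 0.78 [ 0.493  -0.4449]
top blank_small [381.3 228.2] 0.78 [ 0.6444 -0.2417]
top blank_small [217.2 245.3] 0.24 [0.6064 0.1446]
top blank_square [314.9 232.7] 0.77 [ 0.6348 -0.0849]
board vs side9 (np.int64(5), np.float64(1.45), 0)
small vs side9 (np.int64(5), np.float64(1.47), 0) square (np.int64(4), np.float64(1.46), 0)
hubA vs start (np.int64(49), np.float64(4.52), 9) hubB (np.int64(12), np.float64(3.98), 0) small (np.int64(6), np.float64(3.89), 0) square (np.int64(6), np.float64(3.88), 0)
22.45 [ 0.6009 -0.3946  0.2011] [ 0.0442 -0.1384  0.1013]
```

Run:
```python
from bench import r
print(r.get_obs()['qvel'],r.get_obs()['clock']); print(r.hand_in())
```

```text
[ 2.13464678e-03  9.32150720e-04  7.84591126e-04 -1.75316284e-03
  1.21405693e-03  1.83658885e-05 -1.28588623e-03] 22.45
the job is handed in; nothing more can be done
None
```

I handed the job in at about 22.5 s. The hub stands on the board between the two finished hubs, and the 64 mm blank lies in the die. The hand-in gave no verdict.

**What I did**
- **Hub:** I gripped it by its bush with the tool tilted 40° towards the press front and lifted it out. I set it down on the board until it touched (about 11 N), then let go.
- **Blank:** I picked up the 64 mm blank by its rim at the same tilt and lowered it into the cavity. It touched the floor at the height I expected (about 6 N), and I opened the fingers in the pockets and backed out.

**Last checks**
- **Hub position:** the trained networks put the hub about 79 and 87 mm from the two finished hubs, roughly on the line between them.
- **Neighbours:** the board, the small blank and the square blank look the same in the side camera as just after the hub was set down. Both bare blanks and hub_b look the same as at the start. hub_a's patch showed only a few changed pixels, and the networks put it where it began.
- **Blank position:** the top camera puts the blank within about 0.2 mm of the die centre. The wrist camera shows it flat, with its top about 92 mm above the bench.
- **Robot:** it stood clear of everything with about zero force.

**Checks that failed or disagreed**
- **Blank, side camera:** a fit to this picture gave an offset of about 1.4 mm and a tilt of 0.06 rad, over the 0.04 limit. That picture barely responds to tilt, so I trusted the wrist camera and the contact height.
- **Blank, trained networks:** in the last pictures the side camera found the blank in the die, but the top camera did not report it there.
- **Hub fit:** my own circle fit to the three hubs did not converge, so the hub distances above come from the networks.
- **Pictures:** I reached the 40-picture viewing limit before the blank went in, so the final checks are by numbers only.

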